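# Fill the seasoning caddy and fit its carrying bar

### The arm

A 6-joint arm with a two-finger parallel gripper is mounted at the origin on a cart in front of the work surface, level with it; the furniture and walls round the work are solid. World frame = base frame: x ahead of the robot, y to its left, z up, the work surface at z = 0. Lengths are in m, angles in rad, forces in N, time in s.
With the tool pointing down it reaches from about 0.25 to 0.725 m from the base axis. Payload 4 kg.
Tool frame: the origin (TCP) lies on the centre line of the jaws, within the pads' length; the fingertips stand 17 mm ahead of it and the grasp point (between the pads) lies 2 mm behind it; z points along the fingers, x is the direction in which the jaws open and shut, and the axes are right-handed (so a half turn about z gives the same grasp; the last joint's range is limited). The gripper opens to 85 mm and grips with 20 to 120 N. Pads are 22 mm wide; open, the fingers measure 114 mm over their backs; the gripper's body (76 mm by 85 mm) begins 54 mm behind the grasp point. The pads swing forward as they close: fully open they stand 13 mm farther back than shut.
Start: joints at [-1.115, 0.241, 0.005, 1.335, 0, 1.571], TCP at [0.22, -0.449, 0.248] pointing down, gripper open.
Joint ranges: [-2.72, 2.72], [-1.05, 1.87], [-1.09, 1.28], [-1.99, 2.15], [-1.42, 1.44], [-3.14, 3.14]. Speed limits (rad/s): [2.79, 2.79, 3.14, 3.14, 3.14, 3.14].

### API

Orientations are given as a unit quaternion [x, y, z, w].
In Python, from workcell import bot gives the robot as it stands.
- The arm moves only by the tool jog_arm, never from a script. Its arguments are lists of equal length, an entry for each row: "jaw": the closure, from 0 (fully open) to 1 (shut); "linear": the shift along the tool's x, y, z in m, a list of three; "delta_rot": the turn, a rotation vector about the tool's x, y, z in degrees, a list of three. A call has exactly 8 rows; each row is the pose to reach, as a shift and turn from the pose commanded when the call began, along the tool's axes at that moment; what a row does not reach only later rows make up. A row lasts 1/12 s, in which the tool goes at most 41.7 mm and 7.16 degrees, less where a joint would pass 70% of its speed; a pose out of reach is approached as far as the arm can. A call with a gripper value outside its range is refused whole. The fingers move at their own pace and stop on an object; the grip force is fixed at half the most. Time passes only in rows, so rows that repeat a pose let the fingers close, or fill a call up. It gives the time, the measured TCP pose, the force and the opening at its end, in the units of the state.
- bot.get_obs(): the state, without advancing time (a new reading comes with each control period).
- bot.camera(name): name is "scene" or "top" or "wrist"; returns (picture, depth): 384x512x3 uint8, red, green, blue; 384x512 float32, m along the optical axis (not along the pixel's ray), 0 where there is no reading.
- bot.calibration(name): a dict with "fovy" (degrees; the focal length in pixels is half the picture's height over the tangent of half this angle, whatever the lens; pixels are square), "cx", "cy" (the principal point, pixels), "origin" and "orientation" of the camera in the world. Camera axes: x right, y down, z forward; pixel columns grow to the right and rows downward; lengths in m; the calibration is good to about 2 mm. A picture is of the moment at which its call begins: read the wrist's pose just before it. calibration takes no time and is no camera call; for the wrist camera it gives the pose at the moment of the call.
- bot.job_done(): hands the job in, once; it reports no verdict.
The state is a dict: "clock": time; "joint_pos": joint angles; "joint_vel": joint speeds; "tau": joint torques, N m; "eef_pos": TCP position; "tool_rot": TCP orientation; "ft_force": force on the tool from outside, world axes, zero at the start; "ft_torque": the same for the moment, N m; "grip_width": finger opening in m.
Only numpy, scipy, OpenCV 4.12 (cv2) and the standard library are available. Lean on these libraries where they do the work, as an engineer would, in place of code of your own. Each camera call takes 0.05 s, during which the arm holds its last target.

### The job

Get the seasoning caddy ready to carry to the table: stand the salt shaker in the white cup, the green-labelled spice jar in the green cup and the yellow-labelled spice jar in the yellow cup. Leave the blue-labelled jar where it stands; the black cup stays empty. Once all three are in, and only then, lay the wooden carrying bar in the open slots of the two end posts so that both ends rest fully on the bottom of their slots.

Things in the scene. Friction and masses are not known exactly. Their poses are not given: they have to be found in the camera images.
- salt: salt shaker, clear glass with white salt and a grey cap; round, upright, 44 mm in diameter at its widest, 90 mm tall; the cap is the top 24 mm, 34 mm in diameter at its widest. Loose, about 0.1 kg. Origin at the centre of its underside, z up along its axis.
- jar_green: spice jar, clear glass with a dark, green-printed label and a plain black cap; an upright cylinder 41 mm in diameter, 105 mm tall; the cap (40 mm in diameter) is the top 21 mm. Loose, about 0.11 kg. Origin at the centre of its underside, z up along its axis.
- jar_yellow: spice jar, clear glass with a yellow and white label and a dark cap, amber on top with a cream middle; an upright cylinder 41 mm in diameter, 105 mm tall; the cap (40 mm in diameter) is the top 21 mm. Loose, about 0.11 kg. Origin at the centre of its underside, z up along its axis.
- jar_blue: spice jar, clear glass with a blue label and a dark cap, grey on top with blue patches; an upright cylinder 41 mm in diameter, 105 mm tall; the cap (40 mm in diameter) is the top 21 mm. Loose, about 0.11 kg. Origin at the centre of its underside, z up along its axis. It does not belong in the caddy.
- bar: carrying bar: light wooden grip of square section 24 x 24 mm, 150 mm long; at each end a round steel journal 10 mm in diameter (75 to 135 mm from the middle) and a dark knob 20 mm in diameter; 286 mm long in all. Lies loose on the worktop, about 0.15 kg. Origin at its middle, on the axis; y along its length. Its ends are alike.
- caddy: wooden tray 220 mm (x) by 250 mm (y), rim 20 mm tall, fixed; cups at x +-62, y +-50 mm. At y = +-120 mm a steel post, 10 mm thick, 34 mm wide, about 188 mm tall, with a slot open at the top: 13 mm wide, bottom 145 mm above the worktop, flaring above 165 mm to about 46 mm. The seated bar lies along y, its axis 150 mm above the worktop, its middle over the tray's. Origin: centre of underside, on the worktop.
- cup_white: white round open cup fixed in the caddy, one of four on its floor; 74 mm across and 26 mm tall outside, 60 mm wide inside at the floor and 66 mm at the mouth. Origin at the centre of its underside; its inner floor is 4 mm above that. For the salt shaker.
- cup_green: green round open cup fixed in the caddy, one of four on its floor; 74 mm across and 26 mm tall outside, 60 mm wide inside at the floor and 66 mm at the mouth. Origin at the centre of its underside; its inner floor is 4 mm above that. For the green-labelled jar.
- cup_yellow: yellow round open cup fixed in the caddy, one of four on its floor; 74 mm across and 26 mm tall outside, 60 mm wide inside at the floor and 66 mm at the mouth. Origin at the centre of its underside; its inner floor is 4 mm above that. For the yellow-labelled jar.
- cup_black: black round open cup fixed in the caddy, one of four on its floor; 74 mm across and 26 mm tall outside, 60 mm wide inside at the floor and 66 mm at the mouth. Origin at the centre of its underside; its inner floor is 4 mm above that. It stays empty.
There are look-alikes about, which are no part of the job. What is shaped like the salt but red is not meant.

How it is judged:
By the outcome, as a careful person would: the job done as asked, in the order asked, and still so for the second after the job is handed in, with the robot touching nothing.
It also fails if it takes over 104 s, if anything falls off the work surface, if the arm or the gripper's body presses on something with over 40 N, if the wrist force passes 120 N, or if a joint passes its speed limit or range.

## Working session

There is one attempt and no reset: what is moved stays moved. The work goes in short steps, Python scripts to look and compute and a tool call to move; the robot and the scene stay as the last step left them, time stands still between calls to the robot, and variables do not carry over. Pictures are saved under pics/ and viewed, and the job is handed in when it is done.

Besides the shell and the picture viewer there is one more tool, called after "Call:" as name(argument=value, ...) on one line, values as JSON. jog_arm: Moves the arm, as the interface text tells. Its arguments: {"type":"object","properties":{"jaw":{"type":"array","items":{"type":"number"}},"linear":{"type":"array","items":{"type":"array","items":{"type":"number"}}},"delta_rot":{"type":"array","items":{"type":"array","items":{"type":"number"}}}},"required":["jaw","linear","delta_rot"]}

```bash
ls; mkdir -p pics
python3 - <<'E'
from workcell import bot
import cv2
o=bot.get_obs()
for k,v in o.items(): print(k,v)
for n in ["scene","top"]:
    p,d=bot.camera(n); cv2.imwrite(f"pics/{n}0.png",p[:,:,::-1]); 
    import numpy as np; np.savez(f"pics/{n}0.npz",p=p,d=d); print(n,bot.calibration(n))
E
```

```text
pics
clock 0.0
joint_pos [-1.11502309e+00  2.41438300e-01  3.71193976e-03  1.33519447e+00
  1.31084287e-05  1.57082028e+00]
joint_vel [-0.00155939  0.00018482  0.00068931 -0.00098203 -0.00039891 -0.00085006]
tau [ 3.40976885e-04 -3.72317219e+01  2.52408922e+01  1.71265175e-02
 -4.46744252e-05 -1.00383804e-05]
eef_pos [ 0.21981749 -0.44841974  0.24739559]
tool_rot [ 8.48567498e-01 -5.29086073e-01 -8.97937993e-04 -5.67562673e-04]
ft_force [ 0.51930327 -0.5712802   0.26766378]
ft_torque [-0.02072052  0.02242202  0.02864577]
grip_width 0.08529766559410355
scene {'fovy': 44.15068612834089, 'cx': 252.9105710609192, 'cy': 198.0329628385181, 'origin': array([-0.25995368,  0.7516702 ,  1.19017475]), 'orientation': array([-0.38428086,  0.84963481, -0.33198485,  0.14224968])}
top {'fovy': 52.426521857742514, 'cx': 258.28974305066856, 'cy': 191.82348854385154, 'origin': array([0.42547634, 0.02436855, 1.30910697]), 'orientation': array([ 0.71351271, -0.69950006,  0.03132635, -0.02485827])}
```

View pics/scene0.png

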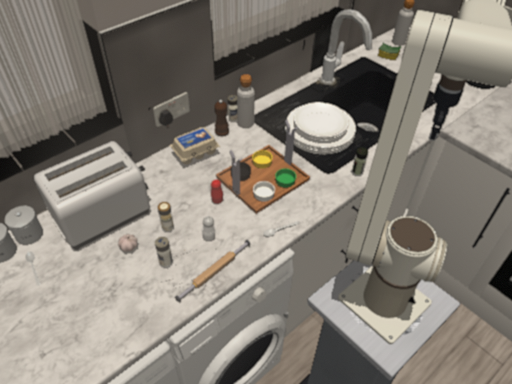

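View pics/top0.png

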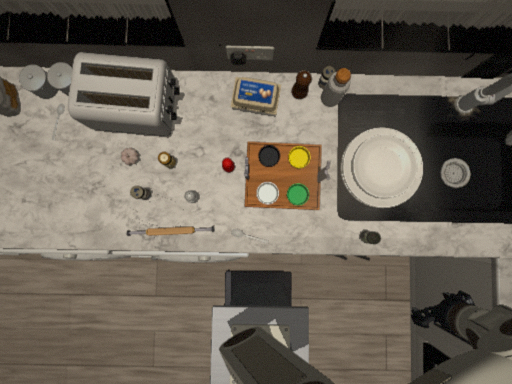

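Run:
```python
import cv2,numpy as np
p=cv2.imread("pics/scene0.png");t=cv2.imread("pics/top0.png")
def c(i,x,y,w=25,s=200): return cv2.resize(i[max(0,y-w):y+w,max(0,x-w):x+w],(s,s),interpolation=cv2.INTER_CUBIC)
a=np.hstack([c(p,166,216),c(p,164,252),c(p,359,160),c(p,233,107)])
b=np.hstack([c(t,167,159),c(t,140,192),c(t,371,237),c(t,327,80)])
cc=np.hstack([c(p,209,230),c(p,217,190),c(t,191,197),c(t,228,165)])
cv2.imwrite("pics/crops0.png",np.vstack([a,b,cc]))
```

```text
(no output)
```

View pics/crops0.png

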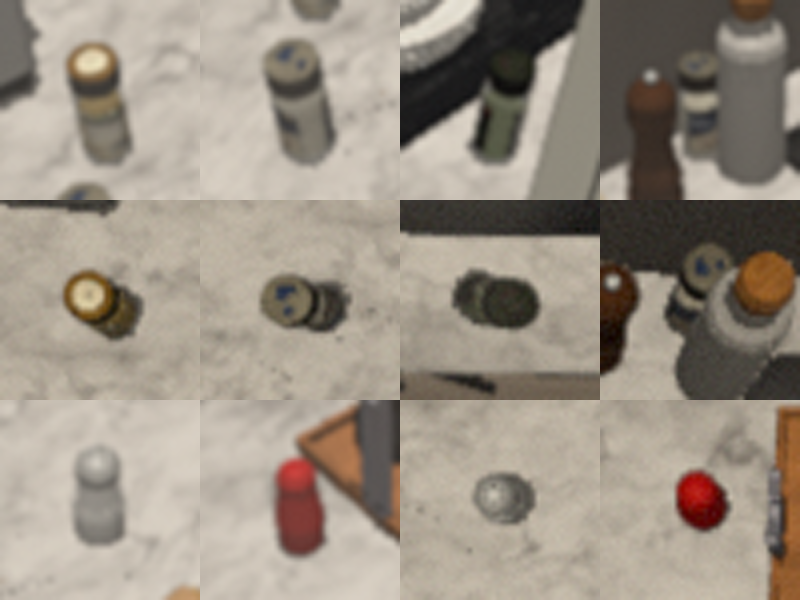

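```bash
cat > h.py <<'E'
import numpy as np,cv2
from scipy.spatial.transform import Rotation as R
from workcell import bot
def K(c): 
    f=192/np.tan(np.radians(c['fovy'])/2); return f,c['cx'],c['cy']
def ray(c,u,v):
    f,cx,cy=K(c); d=np.stack([(np.asarray(u,float)-cx)/f,(np.asarray(v,float)-cy)/f,np.ones_like(np.asarray(u,float))],-1)
    return R.from_quat(c['orientation']).apply(d.reshape(-1,3)).reshape(d.shape)
def plane(c,u,v,z):
    r=ray(c,u,v); o=c['origin']; return o+r*((z-o[2])/r[...,2])[...,None]
def tri(c1,p1,c2,p2):
    r1=ray(c1,*p1);r2=ray(c2,*p2);A=np.stack([r1,-r2],1)
    s=np.linalg.lstsq(A,c2['origin']-c1['origin'],rcond=None)[0]
    a=c1['origin']+s[0]*r1;b=c2['origin']+s[1]*r2
    return (a+b)/2,np.linalg.norm(a-b)
def proj(c,P):
    f,cx,cy=K(c);q=R.from_quat(c['orientation']).inv().apply(np.asarray(P)-c['origin'])
    return np.stack([q[...,0]/q[...,2]*f+cx,q[...,1]/q[...,2]*f+cy],-1)
def cloud(c,d):
    v,u=np.mgrid[:384,:512]; return c['origin']+ray(c,u,v)*d[...,None]
def snap(name,tag):
    c=bot.calibration(name);p,d=bot.camera(name);cv2.imwrite(f"pics/{tag}.png",p[:,:,::-1]);np.savez(f"pics/{tag}.npz",p=p,d=d,**c);return c,p,d
E
python3 - <<'E'
from h import *
T=bot.calibration("top");S=bot.calibration("scene")
t=np.load("pics/top0.npz");s=np.load("pics/scene0.npz")
ct=cloud(T,t['d']);cs=cloud(S,s['d'])
print("table z",np.median(ct[200:215,60:110,2]),np.median(cs[255:265,100:130,2]))
for n,(u,v),(a,b) in [("yel",(166,159),(165,206)),("blue",(138,192),(163,243)),("green",(371,237),(361,150)),("salt",(191,196),(208,222)),("red",(228,165),(217,186))]:
    for nm,cl,(x,y) in (("T",ct,(u,v)),("S",cs,(a,b))):
        w=cl[y-22:y+35,x-22:x+22].reshape(-1,3)
        X=plane(T,u,v,0.09)
        w=w[(np.hypot(w[:,0]-X[0],w[:,1]-X[1])<.05)&(w[:,2]>.02)&(w[:,2]<.2)]
        zt=np.percentile(w[:,2],97) if len(w) else 0
        top=w[w[:,2]>zt-.012] if len(w) else w
        print(n,nm,len(w),zt,top.mean(0) if len(w) else '',(top[:,:2].min(0)+top[:,:2].max(0))/2 if len(w) else '', len(top))
    print(tri(T,(u,v),S,(a,b)))
E
```

```text
table z 0.0006026228319686577 0.00011809090375580755
yel T 213 0.11008291651512608 [0.62348966 0.30965242 0.10561084] [0.62403555 0.3091778 ] 132
yel S 333 0.10783917726257948 [0.62009153 0.31501615 0.10390199] [0.62239494 0.31440048] 127
(array([0.62016175, 0.30565089, 0.10268107]), np.float64(0.004709017929966636))
blue T 226 0.10936096233757497 [0.51531988 0.39033223 0.10577871] [0.51633763 0.39077805] 138
blue S 372 0.10834331477029016 [0.51180901 0.39595844 0.10456068] [0.51398451 0.39496413] 151
(array([0.51435493, 0.38881373, 0.09532452]), np.float64(0.0006356980366119867))
green T 229 0.11026401046880357 [ 0.38866273 -0.34375555  0.10629958] [ 0.38909601 -0.34375575] 141
green S 295 0.10822895488578865 [ 0.38513394 -0.33802701  0.10432404] [ 0.38680868 -0.33999051] 94
(array([ 0.38821752, -0.33345723,  0.11481695]), np.float64(0.003020560010857997))
salt T 139 0.0916394467899296 [0.50877407 0.23002832 0.0867375 ] [0.50884109 0.23053046] 81
salt S 247 0.09031948992030135 [0.50323427 0.23754268 0.0854806 ] [0.50460741 0.23740184] 75
(array([0.50837532, 0.22958706, 0.06813328]), np.float64(0.004554638599402224))
red T 151 0.09249291762837719 [0.61580891 0.11478991 0.08727022] [0.6173074  0.11356893] 74
red S 219 0.0915231046419954 [0.61126353 0.12045571 0.08619171] [0.60973169 0.1007464 ] 57
(array([0.60988117, 0.11389686, 0.06835433]), np.float64(0.003193660129604672))
```

Run:
```python
from h import *
T=bot.calibration("top");S=bot.calibration("scene")
t=np.load("pics/top0.npz");s=np.load("pics/scene0.npz")
def blobs(img,lo,hi,box):
    h=cv2.cvtColor(img,cv2.COLOR_RGB2HSV);m=cv2.inRange(h,lo,hi);k=np.zeros_like(m);x0,y0,x1,y1=box;k[y0:y1,x0:x1]=255;m&=k
    n,l,st,c=cv2.connectedComponentsWithStats(m);i=1+np.argmax(st[1:,4]);pts=np.argwhere(l==i)[:,::-1].astype(np.float32)
    (e)=cv2.fitEllipse(cv2.convexHull(pts.astype(np.int32))) ;return e,st[i]
C={"white":((0,0,120),(180,50,255),(256,180,280,207),(250,178,278,202)),"green":((40,100,40),(85,255,255),(285,180,312,208),(270,165,300,190)),"yellow":((22,130,80),(33,255,255),(285,145,315,170),(250,148,275,168)),"black":((0,0,0),(180,255,45),(256,145,282,168),(232,160,252,182))}
P={}
for n,(lo,hi,bt,bs) in C.items():
    e1,s1=blobs(t['p'],lo,hi,bt);e2,s2=blobs(s['p'],lo,hi,bs)
    X=plane(T,*e1[0],.035);Y=plane(S,*e2[0],.035)
    print(n,np.round(e1[0],1),np.round(e1[1],1),s1[4],np.round(e2[0],1),s2[4],"T",X.round(4),"S",Y.round(4),"tri",*tri(T,e1[0],S,e2[0]));P[n]=X
c=sum(P.values())/4;print("centre",c,{k:(v-c).round(3) for k,v in P.items()})
# heights
for nm,cl in(("T",cloud(T,t['d'])),("S",cloud(S,s['d']))):
    w=cl.reshape(-1,3);w=w[np.isfinite(w).all(1)]
    d=w-c
    for sg in(1,-1):
        q=w[(abs(d[:,0])<.05)&(abs(d[:,1]-sg*.12)<.04)&(w[:,2]>.1)&(w[:,2]<.23)]
        if len(q): print(nm,"post",sg,len(q),q.mean(0),np.percentile(q,[3,97],axis=0).round(4).tolist())
    q=w[(np.hypot(d[:,0],d[:,1])<.02)];print(nm,"tray floor",np.median(q[:,2]))
    q=w[(w[:,0]>.33)&(w[:,0]<.48)&(w[:,1]>.15)&(w[:,1]<.45)&(w[:,2]>.009)&(w[:,2]<.05)]
    r=cv2.fitLine(q[:,:2].astype(np.float32),cv2.DIST_HUBER,0,.01,.01).ravel();L=(q[:,:2]-r[2:])@r[:2];print(nm,"bar",len(q),np.percentile(q[:,2],[50,95,99]),r[:2],"mid",r[2:]+r[:2]*(L.min()+L.max())/2,L.max()-L.min())
```

```text
white [267.3 192.5] [21.6 21.9] 382 [263.6 189.7] 287 T [ 0.5253 -0.0158  0.035 ] S [ 0.5213 -0.0113  0.035 ] tri [ 0.52594332 -0.01598793  0.02799818] 0.00017620407588766785
green [297.6 193.9] [21.7 22.2] 385 [285.1 177.2] 300 T [ 0.523  -0.1154  0.035 ] S [ 0.5167 -0.1075  0.035 ] tri [ 0.52417136 -0.11634098  0.02347311] 0.0008137617672814337
yellow [298.9 156.8] [21.9 22.6] 394 [261.7 158.4] 266 T [ 0.6458 -0.1181  0.035 ] S [ 0.6393 -0.1105  0.035 ] tri [ 0.64799801 -0.1191786   0.02360739] 0.0005652935852815399Traceback (most recent call last):
  File "<stdin>", line 11, in <module>
  File "<stdin>", line 6, in blobs
    return _wrapfunc(a, 'argmax', axis=axis, out=out, **kwds)
    return bound(*args, **kwds)
ValueError: attempt to get argmax of an empty sequence
```

Run:
```python
from h import *
T=bot.calibration("top");S=bot.calibration("scene")
t=np.load("pics/top0.npz");s=np.load("pics/scene0.npz")
c=np.array([.5853,-.067,0])
for nm,cl in(("T",cloud(T,t['d'])),("S",cloud(S,s['d']))):
    w=cl.reshape(-1,3);d=w-c
    for sg in(1,-1):
        q=w[(abs(d[:,0])<.05)&(abs(d[:,1]-sg*.12)<.04)&(w[:,2]>.1)&(w[:,2]<.23)]
        if len(q): print(nm,"post",sg,len(q),q.mean(0),np.percentile(q,[3,50,97],axis=0).round(4).tolist())
    q=w[(np.hypot(d[:,0],d[:,1])<.015)];print(nm,"tray floor",np.median(q[:,2]))
    for k,(x,y) in {"w":(.525,-.016),"g":(.523,-.116),"y":(.647,-.118)}.items():
        rr=np.hypot(w[:,0]-x,w[:,1]-y);print(nm,k,"floor",np.median(w[rr<.015,2]),"rim",np.percentile(w[(rr<.04)&(w[:,2]<.1),2],95))
    q=w[(w[:,0]>.33)&(w[:,0]<.48)&(w[:,1]>.15)&(w[:,1]<.45)&(w[:,2]>.009)&(w[:,2]<.05)]
    r=cv2.fitLine(q[:,:2].astype(np.float32),cv2.DIST_HUBER,0,.01,.01).ravel();L=(q[:,:2]-r[2:])@r[:2];print(nm,"bar",len(q),np.percentile(q[:,2],[50,95,99]),r[:2],"mid",r[2:]+r[:2]*(L.min()+L.max())/2,L.max()-L.min())
```

```text
T post 1 74 [0.59162733 0.05175382 0.16782314] [[0.5634, 0.0469, 0.118], [0.5956, 0.0521, 0.1763], [0.6159, 0.0574, 0.19]]
T post -1 108 [ 0.58379527 -0.18555364  0.15635346] [[0.559, -0.1917, 0.1067], [0.5852, -0.1843, 0.1642], [0.6082, -0.182, 0.1887]]
T tray floor 0.008851400170695412
T w floor 0.01248096331962878 rim 0.03549654333801184
T g floor 0.013385127871976765 rim 0.035734621482712114
T y floor 0.012872682396788404 rim 0.03528638856392149
T bar 482 [0.02288509 0.02830628 0.03039297] [ 0.06484196 -0.99789554] mid [0.39571958 0.3013222 ] 0.2846018693172358
S post 1 170 [0.58746641 0.05795363 0.14378982] [[0.566, 0.0515, 0.1023], [0.5882, 0.0587, 0.1428], [0.6113, 0.0621, 0.1848]]
S post -1 162 [ 0.58113865 -0.18139913  0.14342053] [[0.5597, -0.1882, 0.1028], [0.5821, -0.1809, 0.1434], [0.6051, -0.1765, 0.1864]]
S tray floor 0.008041390515485691
S w floor 0.012774513224981132 rim 0.034034481086942944
S g floor 0.013378360274448275 rim 0.033748037565979105
S y floor 0.011745749887114632 rim 0.03399171382934613
S bar 620 [0.0207905  0.02688817 0.02851042] [ 0.06692062 -0.9977583 ] mid [0.39183107 0.30305707] 0.2891220898586395
```

Run:
```python
from h import *
c,p,d=snap("wrist","w0")
o=bot.get_obs();Rt=R.from_quat(o['tool_rot']);print(c['fovy'],c['cx'],c['cy'],"cam in tool",Rt.inv().apply(c['origin']-o['eef_pos']),(Rt.inv()*R.from_quat(c['orientation'])).as_rotvec(degrees=True))
print(Rt.as_matrix().round(3), o['eef_pos'])
print((Rt.inv().apply(np.array([.387,-.342,.2])-o['eef_pos'])).round(3))
```

```text
63.85515142614477 256.5754929414045 184.6248977955741 cam in tool [-0.00045312 -0.07784339 -0.12583077] [-1.79588091e+01 -1.19634137e-03 -2.78929848e-02]
[[ 0.44  -0.898 -0.001]
 [-0.898 -0.44   0.001]
 [-0.002 -0.    -1.   ]] [ 0.21989292 -0.44855344  0.24763162]
[-0.022 -0.197  0.048]
```

View pics/w0.png

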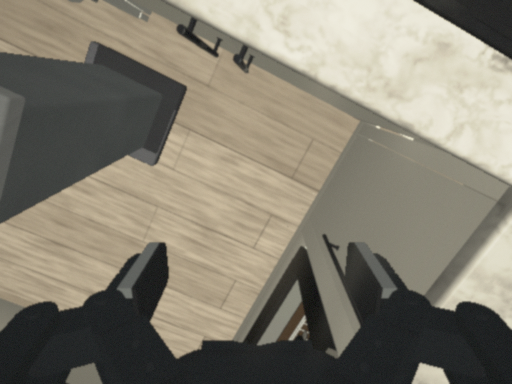

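```bash
cat >> h.py <<'E'
def plan(P,ydir=None,z=(0,0,-1)):
    "delta from measured pose to world TCP P with tool y ~ ydir, tool z down"
    o=bot.get_obs();Rt=R.from_quat(o['tool_rot'])
    lin=Rt.inv().apply(np.asarray(P,float)-o['eef_pos'])
    rv=np.zeros(3)
    if ydir is not None:
        y=np.array([*ydir,0.]);y/=np.linalg.norm(y);zz=np.array([0,0,-1.]);M=np.stack([np.cross(y,zz),y,zz],1)
        rv=(Rt.inv()*R.from_matrix(M)).as_rotvec(degrees=True)
    print("at",o['eef_pos'].round(4),"q",Rt.as_rotvec(degrees=True).round(1),"t",round(o['clock'],2),"w",round(o['grip_width'],4),"F",o['ft_force'].round(1))
    print("lin",lin.round(4),"rot",rv.round(2),"rows",np.linalg.norm(lin)/.0417,np.linalg.norm(rv)/7.16)
E
python3 -c "
from h import *
plan([.30,-.342,.26],(-1,0))"
```

```text
at [ 0.2199 -0.4486  0.2476] q [-1.527e+02  9.520e+01  1.000e-01] t 0.15 w 0.0856 F [-0.3  0.4  0.3]
lin [-0.0604 -0.1188 -0.0123] rot [2.000e-02 9.000e-02 2.611e+01] rows 3.2105428381567074 3.647094927311963
```

Call:
jog_arm(jaw=[0,0,0,0,0,0,0,0], linear=[[-0.015,-0.03,-0.003],[-0.03,-0.06,-0.006],[-0.045,-0.09,-0.009],[-0.06,-0.119,-0.012],[-0.06,-0.119,-0.012],[-0.06,-0.119,-0.012],[-0.06,-0.119,-0.012],[-0.06,-0.119,-0.012]], delta_rot=[[0,0,6.5],[0,0,13],[0,0,19.6],[0,0,26.1],[0,0,26.1],[0,0,26.1],[0,0,26.1],[0,0,26.1]])

```text
clock: 0.82
eef_pos: [0.3, -0.3433, 0.26]
tool_rot: [-0.707, 0.707, 0.0, -0.0]
ft_force: [0.4, -0.7, -0.4]
grip_width: 0.0853
```

Run:
```python
from h import *
c,p,d=snap("wrist","w1")
o=bot.get_obs();print(o['eef_pos'],o['joint_pos'])
w=cloud(c,d).reshape(-1,3)
X=[.387,-.342]
q=w[(np.hypot(w[:,0]-X[0],w[:,1]-X[1])<.05)&(w[:,2]>.02)&(w[:,2]<.2)]
zt=np.percentile(q[:,2],97);t=q[q[:,2]>zt-.006];print(len(q),zt,t.mean(0),(t.min(0)+t.max(0))/2)
```

```text
[ 0.29984811 -0.34344481  0.26000987] [-8.52875254e-01  1.48599749e-01 -7.93444778e-02  1.34336252e+00
 -3.03300466e-04  2.28954949e+00]
1780 0.10702836037438566 [ 0.38672586 -0.34425566  0.10555523] [ 0.38649144 -0.34430067  0.10502576]
```

View pics/w1.png

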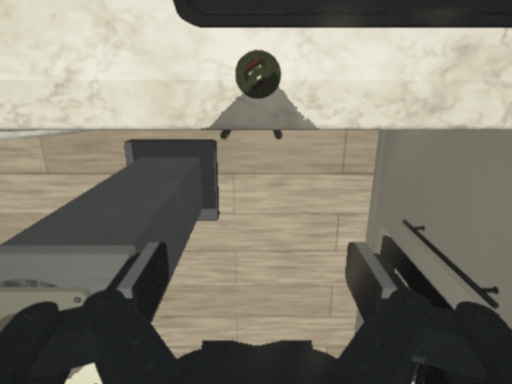

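Run:
```python
import cv2,numpy as np
w=cv2.imread("pics/w1.png");s=cv2.imread("pics/scene0.png");t=cv2.imread("pics/top0.png")
r=lambda i:cv2.resize(i,(390,390),interpolation=cv2.INTER_CUBIC)
cv2.imwrite("pics/crops1.png",np.hstack([r(w[44:104,228:288]),r(s[135:185,335:385])]))
cv2.imwrite("pics/crops2.png",np.vstack([cv2.resize(s[0:130,180:512],(800,313)),cv2.resize(t[60:150,0:400],(800,180))]))
```

```text
(no output)
```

View pics/crops1.png

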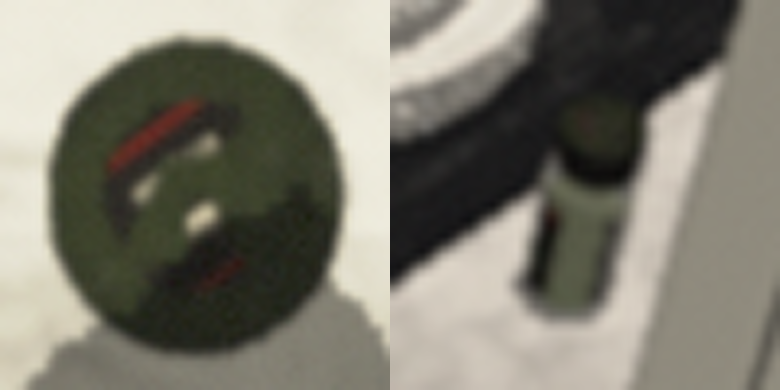

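View pics/crops2.png

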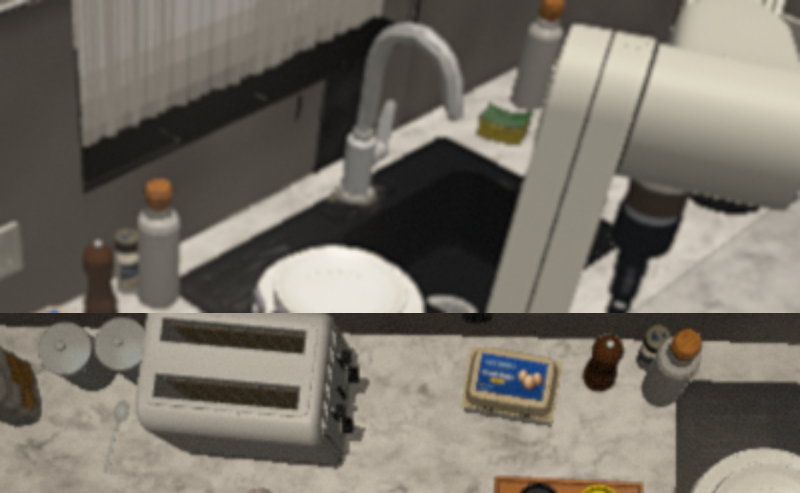

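Run:
```python
from h import *
c,p,d=snap("scene","scene1");c,q,d=snap("top","top1")
cv2.imwrite("pics/crops3.png",np.hstack([cv2.resize(p[:,256:],(400,600),interpolation=cv2.INTER_CUBIC),cv2.resize(q[:,256:],(400,600),interpolation=cv2.INTER_CUBIC)])[:,:,::-1])
```

```text
(no output)
```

View pics/crops3.png

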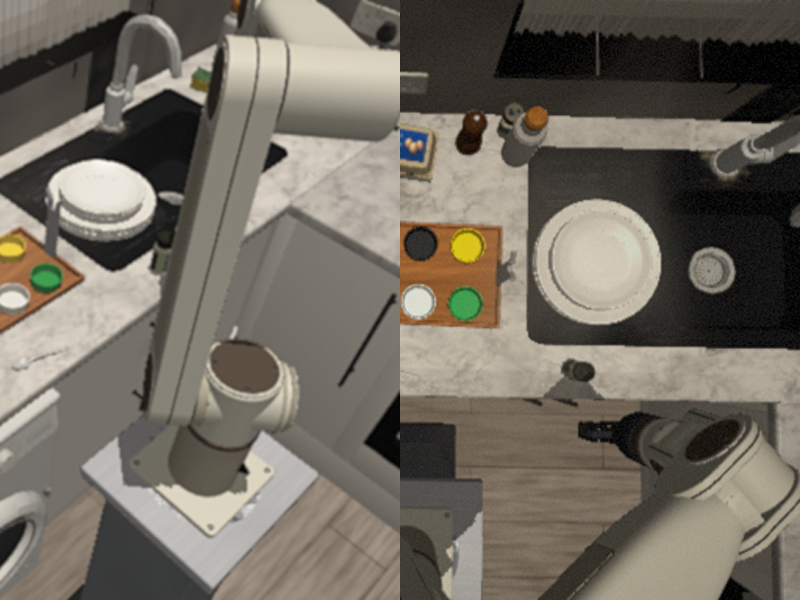

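Call:
jog_arm(jaw=[0,0,0,0,0,0,0,0], linear=[[0.001,-0.035,0],[0.001,-0.07,0.01],[0.001,-0.087,0.04],[0.001,-0.087,0.08],[0.001,-0.087,0.12],[0.001,-0.087,0.16],[0.001,-0.087,0.192],[0.001,-0.087,0.192]], delta_rot=[[0,0,0],[0,0,0],[0,0,0],[0,0,0],[0,0,0],[0,0,0],[0,0,0],[0,0,0]])

```text
clock: 1.63
eef_pos: [0.3828, -0.3405, 0.0615]
tool_rot: [-0.707, 0.707, 0.007, -0.0]
ft_force: [-1.5, 1.2, 0.1]
grip_width: 0.0851
```

Call:
jog_arm(jaw=[1,1,1,1,1,1,1,1], linear=[[0,0,0],[0,0,0],[0,0,0],[0,0,0],[0,0,0],[0,0,0],[0,0,0],[0,0,0]], delta_rot=[[0,0,0],[0,0,0],[0,0,0],[0,0,0],[0,0,0],[0,0,0],[0,0,0],[0,0,0]])

```text
clock: 2.3
eef_pos: [0.3891, -0.3451, 0.0711]
tool_rot: [0.707, -0.707, 0.003, -0.0]
ft_force: [0.1, 1.0, 6.8]
grip_width: 0.0397
```

Call:
jog_arm(jaw=[1,1,1,1,1,1,1,1], linear=[[0,0,-0.03],[0,0,-0.07],[-0.03,-0.01,-0.1],[-0.065,-0.02,-0.13],[-0.1,-0.03,-0.15],[-0.14,-0.04,-0.17],[-0.18,-0.05,-0.182],[-0.22,-0.063,-0.182]], delta_rot=[[0,0,0],[0,0,0],[0,0,0],[0,0,0],[0,0,0],[0,0,0],[0,0,0],[0,0,0]])

```text
clock: 2.97
eef_pos: [0.4481, -0.1344, 0.2535]
tool_rot: [-0.707, 0.707, -0.003, 0.002]
ft_force: [1.4, 0.0, -0.9]
grip_width: 0.0397
```

Call:
jog_arm(jaw=[1,1,1,1,1,1,1,1], linear=[[0,0,0],[0,0,0],[0,0,0],[0,0,0],[0,0,0],[0,0,0],[0,0,0],[0,0,0]], delta_rot=[[0,0,0],[0,0,0],[0,0,0],[0,0,0],[0,0,0],[0,0,0],[0,0,0],[0,0,0]])

```text
clock: 3.63
eef_pos: [0.4466, -0.1362, 0.2492]
tool_rot: [-0.707, 0.708, 0.0, -0.0]
ft_force: [-0.3, 0.4, -1.6]
grip_width: 0.0396
```

Run:
```python
from h import *
o=bot.get_obs();print(o['eef_pos'],o['grip_width'],o['clock'],o['ft_force'])
c,p,d=snap("wrist","w2")
print("pred white/green/yellow px",proj(c,[[.5253,-.0158,.034],[.523,-.1154,.034],[.6458,-.118,.034]]).round(0).tolist())
```

```text
[ 0.44658174 -0.13618849  0.24918482] 0.039638527219736826 3.6333 [-0.26264275  0.43427228 -1.5745646 ]
pred white/green/yellow px [[142.0, 84.0], [237.0, 86.0], [237.0, -52.0]]
```

View pics/w2.png

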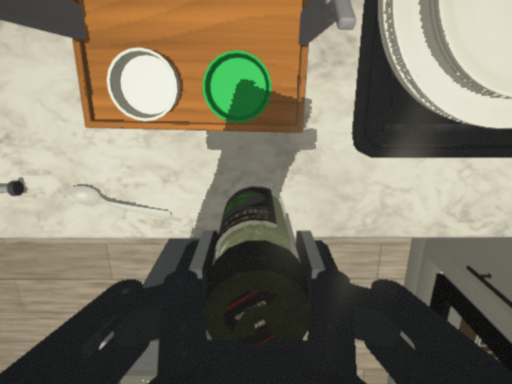

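Run:
```python
from h import *
z=np.load("pics/w2.npz");c={k:(z[k] if z[k].ndim else float(z[k])) for k in('fovy','cx','cy','origin','orientation')}
T=bot.calibration("top");p=z['p'];h=cv2.cvtColor(p,cv2.COLOR_RGB2HSV)
m=cv2.inRange(h,(40,100,20),(90,255,255));m[150:]=0
e=cv2.fitEllipse(cv2.convexHull(cv2.findNonZero(m)));print(e)
m2=cv2.inRange(h,(0,0,150),(180,40,255));m2[:,:105]=0;m2[:,185:]=0;m2[:40]=0;m2[123:]=0
k=cv2.connectedComponentsWithStats(m2);i=1+np.argmax(k[2][1:,4]);e2=cv2.fitEllipse(cv2.convexHull(cv2.findNonZero((k[1]==i).astype(np.uint8))));print(e2)
print("green",plane(c,*e[0],.034),tri(c,e[0],T,(297.6,193.9)));print("white",plane(c,*e2[0],.034),tri(c,e2[0],T,(267.3,192.5)))
w=cloud(c,z['d'])
print("jar top/bottom rel", )
q=w.reshape(-1,3)
# held jar bottom: points of jar below tcp
o=bot.get_obs()['eef_pos'];s=q[(np.hypot(q[:,0]-o[0],q[:,1]-o[1])<.035)&(q[:,2]>.1)]
print(np.percentile(s[:,2],[0.5,2,99.5]))
plan([.524,-.1155,.2492],(-1,0))
```

```text
((236.64932250976562, 86.15902709960938), (68.82342529296875, 72.62207794189453), 168.4390869140625)
((142.0311279296875, 83.77256774902344), (66.97471618652344, 75.07575988769531), 141.6738739013672)
green [ 0.52290818 -0.11547662  0.034     ] (array([ 0.52291807, -0.11546621,  0.03391004]), np.float64(2.2769494834657304e-05))
white [ 0.52539541 -0.01597978  0.034     ] (array([ 0.52546134, -0.01592902,  0.03389752]), np.float64(0.00013410277605768056))
jar top/bottom rel
[0.18733713 0.20520919 0.32623084]
at [ 0.4466 -0.136   0.2492] q [ 127.2 -127.3   -0. ] t 3.68 w 0.0399 F [ 0.1  0.8 -1.4]
lin [-0.0206 -0.0773 -0.    ] rot [ 0.02  0.01 -0.06] rows 1.9194906886126983 0.009169874909995162
```

Call:
jog_arm(jaw=[1,1,1,1,1,1,1,1], linear=[[-0.01,-0.038,0],[-0.021,-0.077,0],[-0.021,-0.077,0.03],[-0.021,-0.077,0.065],[-0.021,-0.077,0.1],[-0.021,-0.077,0.13],[-0.021,-0.077,0.152],[-0.021,-0.077,0.158]], delta_rot=[[0,0,0],[0,0,0],[0,0,0],[0,0,0],[0,0,0],[0,0,0],[0,0,0],[0,0,0]])

```text
clock: 4.35
eef_pos: [0.5206, -0.1139, 0.087]
tool_rot: [-0.707, 0.707, 0.004, -0.002]
ft_force: [-0.9, 0.1, -0.7]
grip_width: 0.0398
```

Call:
jog_arm(jaw=[1,1,1,1,0,0,0,0], linear=[[0,0,0.004],[0,0,0.008],[0,0,0.008],[0,0,0.008],[0,0,0.008],[0,0,0.008],[0,0,0.008],[0,0,0.008]], delta_rot=[[0,0,0],[0,0,0],[0,0,0],[0,0,0],[0,0,0],[0,0,0],[0,0,0],[0,0,0]])

```text
clock: 5.02
eef_pos: [0.5243, -0.1145, 0.0841]
tool_rot: [0.707, -0.707, 0.001, -0.0]
ft_force: [0.5, -0.5, 0.5]
grip_width: 0.0845
```

Call:
jog_arm(jaw=[0,0,0,0,0,0,0,0], linear=[[0,0,-0.03],[0,0,-0.07],[0,0,-0.11],[0,0.01,-0.15],[-0.02,0.02,-0.18],[-0.055,0.035,-0.18],[-0.09,0.05,-0.18],[-0.125,0.06,-0.18]], delta_rot=[[0,0,0],[0,0,0],[0,0,0],[0,0,0],[0,0,0],[0,0,0],[0,0,0],[0,0,0]])

```text
clock: 5.68
eef_pos: [0.4629, 0.0061, 0.2647]
tool_rot: [0.711, -0.704, -0.001, -0.003]
ft_force: [0.8, 0.6, -0.2]
grip_width: 0.0854
```

Call:
jog_arm(jaw=[0,0,0,0,0,0,0,0], linear=[[-0.035,0.01,0],[-0.07,0.02,0],[-0.105,0.03,0],[-0.14,0.035,0],[-0.175,0.04,0],[-0.205,0.045,0],[-0.22,0.045,0],[-0.22,0.045,0]], delta_rot=[[0,0,0],[0,0,0],[0,0,0],[0,0,0],[0,0,0],[0,0,0],[0,0,0],[0,0,0]])

```text
clock: 6.35
eef_pos: [0.4319, 0.0349, 0.2641]
tool_rot: [0.727, -0.687, -0.014, -0.013]
ft_force: [-0.7, -0.7, 0.3]
grip_width: 0.0851
```

```bash
cat >> h.py <<'E'
def toppt(c,d,X,r=.035,zlo=.03,zhi=.16,band=.006):
    w=cloud(c,d).reshape(-1,3);q=w[(np.hypot(w[:,0]-X[0],w[:,1]-X[1])<r)&(w[:,2]>zlo)&(w[:,2]<zhi)]
    zt=np.percentile(q[:,2],97);t=q[q[:,2]>zt-band];print(len(q),"ztop",zt.round(4),"mean",t.mean(0).round(4),"mid",((t.min(0)+t.max(0))/2).round(4),"ext",np.ptp(t,axis=0).round(4))
E
python3 - <<'E'
from h import *
c,p,d=snap("wrist","w3");o=bot.get_obs();print(o['eef_pos'],o['clock'])
toppt(c,d,(.508,.23));print(proj(c,[.508,.23,.09]))
toppt(c,d,(.622,.309));toppt(c,d,(.514,.391))
E
```

```text
[0.43174792 0.03497435 0.26414982] 6.4
2051 ztop 0.0893 mean [0.5069 0.2303 0.0872] mid [0.5067 0.2315 0.087 ] ext [0.0282 0.0277 0.0074]
[60.50912956 74.13791076]Traceback (most recent call last):
  File "<stdin>", line 4, in <module>
  File "h.py", line 35, in toppt
    zt=np.percentile(q[:,2],97);t=q[q[:,2]>zt-band];print(len(q),"ztop",zt.round(4),"mean",t.mean(0).round(4),"mid",((t.min(0)+t.max(0))/2).round(4),"ext",np.ptp(t,axis=0).round(4))
    return _quantile_unchecked(
        a, q, axis, out, overwrite_input, method, keepdims, weights)
    return _ureduce(a,
                    func=_quantile_ureduce_func,
    ...<5 lines>...
                    overwrite_input=overwrite_input,
                    method=method)
    r = func(a, **kwargs)
    result = _quantile(arr,
                       quantiles=q,
    ...<2 lines>...
                       out=out,
                       weights=wgt)
    slices_having_nans = np.isnan(arr[-1, ...])
                                  ~~~^^^^^^^^^
IndexError: index -1 is out of bounds for axis 0 with size 0
```

View pics/w3.png

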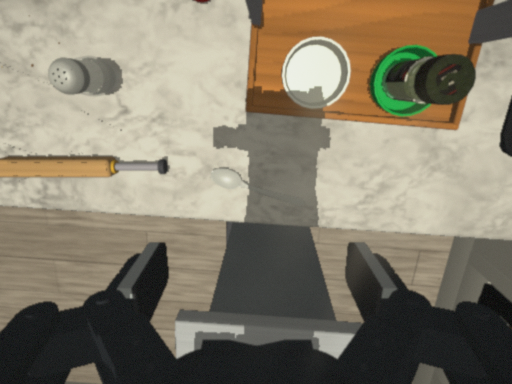

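```bash
python3 -c "
from h import *
plan([.507,.13,.26],(0,-1))
print(bot.get_obs()['joint_pos'])"
```

```text
at [0.4317 0.035  0.2641] q [-129.8  122.6    2.5] t 6.4 w 0.0852 F [-0.1  0.1  0.8]
lin [-0.0904 -0.0805  0.0075] rot [ -1.58   1.78 -86.73] rows 2.908505216454017 12.117468622907333
[ 0.05594844  0.10187821 -0.12330414  1.3467648   0.03762356  3.14061463]
```

Call:
jog_arm(jaw=[0,0,0,0,0,0,0,0], linear=[[-0.01,-0.01,0],[-0.02,-0.02,0.002],[-0.03,-0.03,0.004],[-0.045,-0.04,0.007],[-0.06,-0.05,0.007],[-0.075,-0.065,0.007],[-0.09,-0.08,0.007],[-0.09,-0.08,0.007]], delta_rot=[[-0.13,0.15,-7],[-0.26,0.3,-14],[-0.4,0.45,-21],[-0.5,0.6,-28],[-0.65,0.75,-35],[-0.8,0.9,-42],[-0.9,1,-49],[-1,1.1,-56]])

```text
clock: 7.07
eef_pos: [0.5089, 0.1325, 0.26]
tool_rot: [0.965, -0.261, -0.005, -0.006]
ft_force: [-0.4, -0.8, 0.2]
grip_width: 0.0852
```

```bash
python3 -c "
from h import *
plan([.507,.13,.26],(0,-1))
print(bot.get_obs()['joint_pos'])"
```

```text
at [0.5089 0.1325 0.26  ] q [-173.1   46.7    0.9] t 7.07 w 0.0852 F [-0.4 -0.8  0.2]
lin [-0.0004  0.0031 -0.    ] rot [ -0.7    0.57 -30.21] rows 0.07453372086844502 4.221047627333893
[0.24635478 0.28966022 0.10083423 1.38463974 0.01532919 2.34439209]
```

Call:
jog_arm(jaw=[0,0,0,0,0,0,0,0], linear=[[0,0,0],[0,0,0],[0,0,0],[0,0,0],[0,0,0],[0,0,0],[0,0,0],[0,0,0]], delta_rot=[[-0.14,0.12,-6],[-0.28,0.24,-12],[-0.4,0.36,-18],[-0.55,0.48,-24],[-0.7,0.57,-30.2],[-0.7,0.57,-30.2],[-0.7,0.57,-30.2],[-0.7,0.57,-30.2]])

```text
clock: 7.73
eef_pos: [0.5065, 0.1301, 0.2604]
tool_rot: [1.0, -0.005, -0.001, 0.001]
ft_force: [-0.8, 0.2, -0.5]
grip_width: 0.0857
```

Run:
```python
from h import *
c,p,d=snap("wrist","w4");print(bot.get_obs()['joint_pos'])
toppt(c,d,(.507,.23))
try: toppt(c,d,(.622,.309))
except Exception: pass
plan([.507,.2305,.052],(0,-1))
```

```text
[ 2.51815859e-01  2.83044868e-01  9.32939112e-02  1.38286961e+00
 -6.72128367e-04  1.83263870e+00]
1369 ztop 0.0896 mean [0.5066 0.2327 0.0873] mid [0.5064 0.2329 0.0871] ext [0.0291 0.0278 0.007 ]
at [0.5065 0.1301 0.2605] q [ 1.799e+02 -9.000e-01 -1.000e-01] t 7.78 w 0.0854 F [-0.4 -0.  -0.8]
lin [-2.000e-04 -1.006e-01  2.084e-01] rot [ 0.06  0.09 -0.57] rows 5.549486669756572 0.08172372765967492
```

View pics/w4.png

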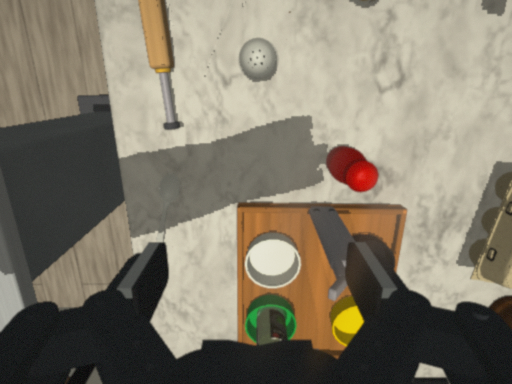

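Call:
jog_arm(jaw=[0,0,0,0,0,0,0,0], linear=[[0,-0.035,0],[0,-0.07,0.01],[0,-0.102,0.03],[0,-0.102,0.068],[0,-0.102,0.106],[0,-0.102,0.144],[0,-0.102,0.18],[0,-0.102,0.208]], delta_rot=[[0,0,0],[0,0,0],[0,0,0],[0,0,0],[0,0,0],[0,0,0],[0,0,0],[0,0,0]])

```text
clock: 8.45
eef_pos: [0.5055, 0.2315, 0.0495]
tool_rot: [1.0, -0.005, -0.002, 0.001]
ft_force: [-1.1, -0.0, -0.4]
grip_width: 0.0852
```

Call:
jog_arm(jaw=[0,1,1,1,1,1,1,1], linear=[[0,0,0],[0,0,0],[0,0,0],[0,0,0],[0,0,0],[0,0,0],[0,0,0],[0,0,0]], delta_rot=[[0,0,0],[0,0,0],[0,0,0],[0,0,0],[0,0,0],[0,0,0],[0,0,0],[0,0,0]])

```text
clock: 9.12
eef_pos: [0.5087, 0.2328, 0.0556]
tool_rot: [1.0, -0.004, 0.002, -0.001]
ft_force: [-0.5, -0.6, 6.1]
grip_width: 0.0359
```

Run:
```python
from h import *
plan([.5254,-.016,.2],(0,-1))
```

```text
at [0.5087 0.2328 0.0556] q [-179.9    0.7   -0.3] t 9.12 w 0.0359 F [-0.5 -0.6  6.1]
lin [ 0.0192  0.2485 -0.1446] rot [-0.07 -0.19 -0.47] rows 6.910439831282721 0.07137235357674505
```

Call:
jog_arm(jaw=[1,1,1,1,1,1,1,1], linear=[[0,0,-0.02],[0,0,-0.055],[0,0.01,-0.09],[0,0.03,-0.12],[0,0.055,-0.145],[0.005,0.09,-0.15],[0.01,0.125,-0.15],[0.012,0.16,-0.15]], delta_rot=[[0,0,0],[0,0,0],[0,0,0],[0,0,0],[0,0,0],[0,0,0],[0,0,0],[0,0,0]])

```text
clock: 9.78
eef_pos: [0.5193, 0.071, 0.2056]
tool_rot: [1.0, -0.004, 0.002, 0.0]
ft_force: [0.8, -0.4, -1.8]
grip_width: 0.036
```

Call:
jog_arm(jaw=[1,1,1,1,1,1,1,1], linear=[[0.002,0.03,0],[0.004,0.06,0],[0.007,0.088,0],[0.007,0.088,0.02],[0.007,0.088,0.05],[0.007,0.088,0.075],[0.007,0.088,0.09],[0.007,0.088,0.09]], delta_rot=[[0,0,0],[0,0,0],[0,0,0],[0,0,0],[0,0,0],[0,0,0],[0,0,0],[0,0,0]])

```text
clock: 10.45
eef_pos: [0.5217, -0.0162, 0.1105]
tool_rot: [1.0, -0.004, -0.003, 0.0]
ft_force: [0.1, -0.4, -1.2]
grip_width: 0.036
```

Run:
```python
from h import *
c,p,d=snap("wrist","w5")
plan([.5254,-.016,.068],(0,-1))
```

```text
at [ 0.523  -0.0162  0.1123] q [179.9  -0.7  -0.3] t 10.5 w 0.0361 F [-0.5  0.  -0.6]
lin [ 0.0026 -0.0002  0.0443] rot [ 0.06  0.22 -0.47] rows 1.0644093644152417 0.07337348067107738
```

View pics/w5.png

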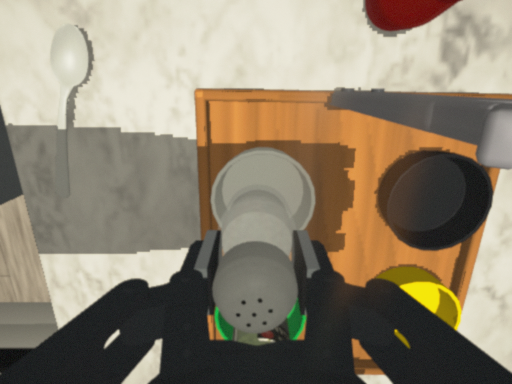

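Call:
jog_arm(jaw=[1,1,1,1,1,0,0,0], linear=[[0.002,0,0.02],[0.002,0,0.035],[0.002,0,0.043],[0.002,0,0.044],[0.002,0,0.044],[0.002,0,0.044],[0.002,0,0.044],[0.002,0,0.044]], delta_rot=[[0,0,0],[0,0,0],[0,0,0],[0,0,0],[0,0,0],[0,0,0],[0,0,0],[0,0,0]])

```text
clock: 11.17
eef_pos: [0.5269, -0.0161, 0.0699]
tool_rot: [1.0, -0.004, 0.0, 0.001]
ft_force: [-0.7, 0.3, -0.4]
grip_width: 0.0705
```

Call:
jog_arm(jaw=[0,0,0,0,0,0,0,0], linear=[[0,0,0],[0,0,-0.01],[0,0,-0.04],[0,0,-0.08],[0,0,-0.12],[0,0,-0.16],[0,-0.02,-0.19],[0,-0.05,-0.195]], delta_rot=[[0,0,0],[0,0,0],[0,0,0],[0,0,0],[0,0,0],[0,0,0],[0,0,0],[0,0,0]])

```text
clock: 11.83
eef_pos: [0.5295, 0.0328, 0.2717]
tool_rot: [1.0, -0.006, 0.006, 0.001]
ft_force: [0.7, 0.3, 0.6]
grip_width: 0.0857
```

Run:
```python
from h import *
plan([.6215,.209,.26],(0,-1))
```

```text
at [0.5295 0.0328 0.2717] q [179.9  -1.1   1. ] t 11.83 w 0.0857 F [0.7 0.3 0.6]
lin [ 0.0896 -0.1773  0.0126] rot [ 0.06 -0.65 -0.71] rows 4.774087406879369 0.1349012024504732
```

Call:
jog_arm(jaw=[0,0,0,0,0,0,0,0], linear=[[0.015,-0.03,0],[0.03,-0.06,0],[0.05,-0.09,0],[0.067,-0.12,0],[0.084,-0.15,0],[0.096,-0.171,0],[0.096,-0.171,0],[0.096,-0.171,0]], delta_rot=[[0,0,0],[0,0,0],[0,0,0],[0,0,0],[0,0,0],[0,0,0],[0,0,0],[0,0,0]])

```text
clock: 12.5
eef_pos: [0.6239, 0.2055, 0.2629]
tool_rot: [1.0, -0.003, -0.001, 0.001]
ft_force: [-0.1, -0.8, 1.1]
grip_width: 0.0851
```

Run:
```python
from h import *
c,p,d=snap("wrist","w6")
toppt(c,d,(.622,.309))
plan([.6215,.309,.07],(0,-1))
snap("top","top2")
```

```text
1905 ztop 0.1069 mean [0.6218 0.3115 0.1054] mid [0.6219 0.3117 0.1048] ext [0.0385 0.0393 0.0076]
at [0.6237 0.2044 0.2633] q [179.9  -0.7  -0.2] t 12.55 w 0.0855 F [-0.4 -0.2  0.1]
lin [-0.0025 -0.105   0.1932] rot [ 0.1   0.12 -0.41] rows 5.272314588330616 0.06197708084114413
```

View pics/w6.png

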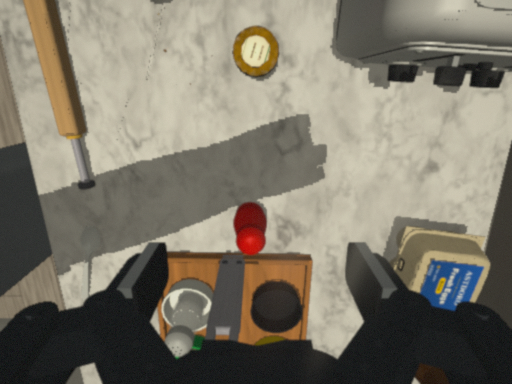

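View pics/top2.png

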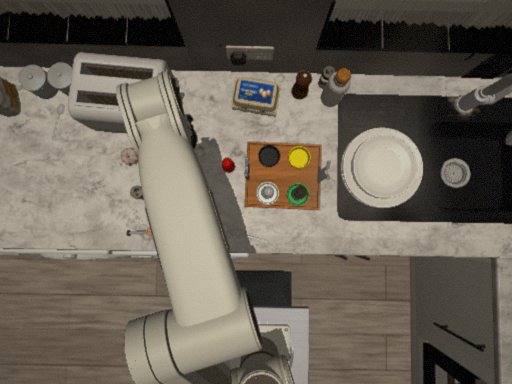

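Run:
```python
from h import *
z=np.load("pics/w6.npz");c={k:(z[k] if z[k].ndim else float(z[k])) for k in('fovy','cx','cy','origin','orientation')}
T=bot.calibration("top");t=np.load("pics/top0.npz")
for w in(cloud(c,z['d']).reshape(-1,3),cloud(T,t['d']).reshape(-1,3)):
  for a,b in((.2,.25),(.25,.28),(.28,.31),(.31,.34),(.34,.37),(.37,.4),(.4,.44)):
    q=w[(w[:,1]>a)&(w[:,1]<b)&(w[:,2]>.03)&(w[:,2]<.3)&(w[:,0]>.648)&(w[:,0]<.8)]
    print(a,b,len(q),(np.percentile(q[:,0],1),q[:,2].max()) if len(q) else '')
```

```text
0.2 0.25 2555 (np.float64(0.6650201860162721), np.float64(0.29999670197547584))
0.25 0.28 0 
0.28 0.31 3951 (np.float64(0.7258346884364983), np.float64(0.18630402383794709))
0.31 0.34 7337 (np.float64(0.706984205383364), np.float64(0.19610624049359765))
0.34 0.37 523 (np.float64(0.7077330981075053), np.float64(0.14334991709282216))
0.37 0.4 0 
0.4 0.44 0 
0.2 0.25 0 
0.25 0.28 0 
0.28 0.31 364 (np.float64(0.7274822865578785), np.float64(0.19130462046038765))
0.31 0.34 507 (np.float64(0.7086703685831236), np.float64(0.20037718966267626))
0.34 0.37 354 (np.float64(0.7102270439702854), np.float64(0.2008928789221378))
0.37 0.4 401 (np.float64(0.7122475899884928), np.float64(0.20112833839514432))
0.4 0.44 549 (np.float64(0.6500625176275371), np.float64(0.1999250389443743))
```

Call:
jog_arm(jaw=[0,0,0,0,0,0,0,0], linear=[[-0.001,-0.035,0],[-0.002,-0.07,0.01],[-0.002,-0.107,0.02],[-0.002,-0.107,0.055],[-0.002,-0.107,0.09],[-0.002,-0.107,0.125],[-0.002,-0.107,0.16],[-0.002,-0.107,0.19]], delta_rot=[[0,0,0],[0,0,0],[0,0,0],[0,0,0],[0,0,0],[0,0,0],[0,0,0],[0,0,0]])

```text
clock: 13.27
eef_pos: [0.6217, 0.3091, 0.072]
tool_rot: [1.0, -0.005, -0.001, 0.001]
ft_force: [0.9, -0.5, -0.1]
grip_width: 0.0855
```

Call:
jog_arm(jaw=[0,1,1,1,1,1,1,1], linear=[[0,0,0.002],[0,0,0.002],[0,0,0.002],[0,0,0.002],[0,0,0.002],[0,0,0.002],[0,0,0.002],[0,0,0.002]], delta_rot=[[0,0,0],[0,0,0],[0,0,0],[0,0,0],[0,0,0],[0,0,0],[0,0,0],[0,0,0]])

```text
clock: 13.93
eef_pos: [0.6243, 0.3119, 0.0751]
tool_rot: [1.0, -0.004, 0.002, -0.001]
ft_force: [-2.6, -1.4, 7.1]
grip_width: 0.0399
```

Run:
```python
from h import *
plan([.646,-.118,.3],(0,-1));print(bot.get_obs()['joint_pos'])
```

```text
at [0.6243 0.3119 0.0751] q [-179.9    0.7   -0.4] t 13.93 w 0.0399 F [-2.6 -1.4  7.1]
lin [ 0.026   0.4294 -0.2253] rot [-0.07 -0.22 -0.46] rows 11.646156431909686 0.07174491158210944
[ 4.63575316e-01  7.37735750e-01  3.43946680e-01  1.17300028e+00
 -7.45967540e-04  2.04235579e+00]
```

Call:
jog_arm(jaw=[1,1,1,1,1,1,1,1], linear=[[0,0,-0.02],[0,0,-0.055],[0,0,-0.09],[0,0.005,-0.125],[0,0.02,-0.155],[0,0.04,-0.185],[0.002,0.06,-0.21],[0.004,0.09,-0.225]], delta_rot=[[0,0,0],[0,0,0],[0,0,0],[0,0,0],[0,0,0],[0,0,0],[0,0,0],[0,0,0]])

```text
clock: 14.6
eef_pos: [0.6267, 0.2227, 0.3013]
tool_rot: [1.0, -0.002, 0.003, -0.001]
ft_force: [0.3, 0.9, -1.2]
grip_width: 0.0398
```

Call:
jog_arm(jaw=[1,1,1,1,1,1,1,1], linear=[[0.002,0.035,0],[0.005,0.07,0],[0.007,0.105,0],[0.01,0.14,0],[0.012,0.175,0],[0.015,0.21,0],[0.018,0.245,0],[0.02,0.28,0]], delta_rot=[[0,0,0],[0,0,0],[0,0,0],[0,0,0],[0,0,0],[0,0,0],[0,0,0],[0,0,0]])

```text
clock: 15.27
eef_pos: [0.644, -0.0605, 0.2978]
tool_rot: [1.0, -0.004, 0.0, 0.001]
ft_force: [1.0, 0.3, -0.7]
grip_width: 0.0401
```

Run:
```python
from h import *
plan([.646,-.118,.28],(0,-1));print(bot.get_obs()['joint_pos'])
```

```text
at [ 0.644  -0.0605  0.2978] q [179.9  -0.7   0. ] t 15.27 w 0.0401 F [ 1.   0.3 -0.7]
lin [0.0025 0.0575 0.0179] rot [ 0.08 -0.03 -0.45] rows 1.4446092305159806 0.0632758846697323
[-9.30839820e-02  5.45152191e-01  5.84045248e-01  1.60912108e+00
 -1.28565866e-03  1.48549334e+00]
```

Call:
jog_arm(jaw=[1,1,1,1,1,1,1,1], linear=[[0.001,0.035,0],[0.001,0.058,0],[0.001,0.058,0.03],[0.001,0.058,0.065],[0.001,0.058,0.1],[0.001,0.058,0.135],[0.001,0.058,0.165],[0.001,0.058,0.18]], delta_rot=[[0,0,0],[0,0,0],[0,0,0],[0,0,0],[0,0,0],[0,0,0],[0,0,0],[0,0,0]])

```text
clock: 15.93
eef_pos: [0.6418, -0.1167, 0.1126]
tool_rot: [1.0, -0.004, -0.004, 0.0]
ft_force: [-0.3, 0.5, -1.9]
grip_width: 0.0396
```

Run:
```python
from h import *
snap("wrist","w7")
plan([.646,-.118,.088],(0,-1))
```

```text
at [ 0.6408 -0.1164  0.1106] q [-180.     0.7    1. ] t 15.98 w 0.0396 F [-1.2  0.7 -2.4]
lin [0.0055 0.0015 0.0225] rot [-0.03  0.62 -0.46] rows 0.5568657656674921 0.10729120802852321
```

View pics/w7.png

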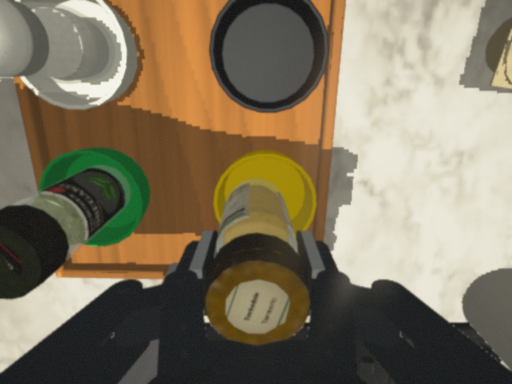

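Call:
jog_arm(jaw=[1,1,1,1,1,0,0,0], linear=[[0.001,0,0.012],[0.001,0,0.022],[0.001,0,0.027],[0.001,0,0.028],[0.001,0,0.028],[0.001,0,0.028],[0.001,0,0.028],[0.001,0,0.028]], delta_rot=[[0,0,0],[0,0,0],[0,0,0],[0,0,0],[0,0,0],[0,0,0],[0,0,0],[0,0,0]])

```text
clock: 16.65
eef_pos: [0.6459, -0.1172, 0.0898]
tool_rot: [1.0, -0.004, 0.0, 0.001]
ft_force: [0.0, -0.7, -0.4]
grip_width: 0.0745
```

Call:
jog_arm(jaw=[0,0,0,0,0,0,0,0], linear=[[0,0,0],[0,0,0],[0,0,-0.02],[0,0,-0.055],[0,0,-0.09],[0,0,-0.125],[0,0,-0.16],[0,0,-0.195]], delta_rot=[[0,0,0],[0,0,0],[0,0,0],[0,0,0],[0,0,0],[0,0,0],[0,0,0],[0,0,0]])

```text
clock: 17.32
eef_pos: [0.6451, -0.1168, 0.2857]
tool_rot: [1.0, -0.004, -0.001, 0.001]
ft_force: [0.3, 0.3, 0.2]
grip_width: 0.0851
```

Run:
```python
from h import *
c,p,d=snap("wrist","w8")
s=snap("scene","scene2")
plan([.4,.2,.26],(-.065,-1))
```

```text
at [ 0.6481 -0.1173  0.2921] q [179.8  -0.7   1.1] t 17.42 w 0.0854 F [-0.   0.   0.4]
lin [-0.251  -0.3154  0.0278] rot [ 0.18 -0.72  3.26] rows 9.690580797054416 0.46730878976880774
```

View pics/scene2.png

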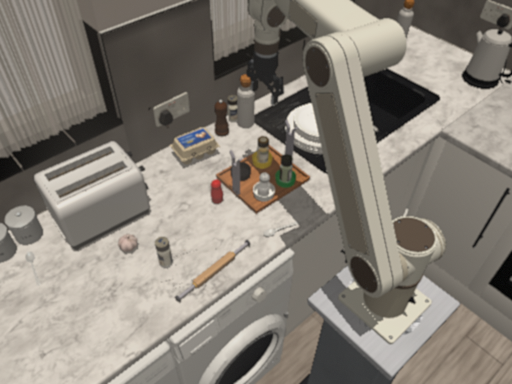

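Call:
jog_arm(jaw=[0,0,0,0,0,0,0,0], linear=[[-0.02,-0.025,0],[-0.045,-0.055,0],[-0.07,-0.085,0],[-0.095,-0.115,0],[-0.12,-0.145,0],[-0.145,-0.175,0],[-0.17,-0.205,0],[-0.195,-0.235,0]], delta_rot=[[0,0,-1],[0,0,-2],[0,0,-3],[0,0,-4.2],[0,0,-4.2],[0,0,-4.2],[0,0,-4.2],[0,0,-4.2]])

```text
clock: 18.08
eef_pos: [0.4507, 0.1207, 0.2835]
tool_rot: [0.999, 0.032, -0.001, 0.0]
ft_force: [0.9, 0.8, 0.3]
grip_width: 0.0854
```

Call:
jog_arm(jaw=[0,0,0,0,0,0,0,0], linear=[[-0.02,-0.025,0.01],[-0.04,-0.05,0.02],[-0.055,-0.08,0.025],[-0.055,-0.08,0.025],[-0.055,-0.08,0.025],[-0.055,-0.08,0.025],[-0.055,-0.08,0.025],[-0.055,-0.08,0.025]], delta_rot=[[0,0,0],[0,0,0],[0,0,0],[0,0,0],[0,0,0],[0,0,0],[0,0,0],[0,0,0]])

```text
clock: 18.75
eef_pos: [0.3931, 0.1951, 0.2589]
tool_rot: [0.999, 0.032, -0.0, 0.0]
ft_force: [0.1, 0.2, 0.4]
grip_width: 0.0857
```

Run:
```python
from h import *
c,p,d=snap("wrist","w9")
plan([.3945,.301,.022],(.066,-1))
w=cloud(c,d)
h=cv2.cvtColor(p,cv2.COLOR_RGB2HSV)
X=w.reshape(-1,3);B=(abs(X[:,0]-.395)<.06)&(X[:,1]>.12)&(X[:,1]<.48)&(X[:,2]>.008)&(X[:,2]<.04)
q=X[B];r=cv2.fitLine(q[:,:2].astype(np.float32),cv2.DIST_HUBER,0,.01,.01).ravel();L=(q[:,:2]-r[2:])@r[:2];print("all",r[:2],"mid",r[2:]+r[:2]*(L.min()+L.max())/2,np.ptp(L),np.percentile(q[:,2],[50,95]))
q=q[q[:,2]>.0215];r=cv2.fitLine(q[:,:2].astype(np.float32),cv2.DIST_HUBER,0,.01,.01).ravel();L=(q[:,:2]-r[2:])@r[:2];lo,hi=np.percentile(L,[.5,99.5]);print("wood",r[:2],"mid",r[2:]+r[:2]*(lo+hi)/2,hi-lo)
```

```text
at [0.393  0.1951 0.2588] q [ 1.799e+02  5.700e+00 -1.000e-01] t 18.8 w 0.085 F [-0.  -0.1  0.5]
lin [ 0.0084 -0.1058  0.2367] rot [ 0.06  0.06 -0.16] rows 6.221170378890545 0.025013856577084808
all [ 0.06469159 -0.9979053 ] mid [0.39619233 0.25905189] 0.1978805224423858 [0.02381673 0.02537812]
wood [ 0.06843657 -0.99765545] mid [0.39625364 0.26061862] 0.19296000206421937
```

View pics/w9.png

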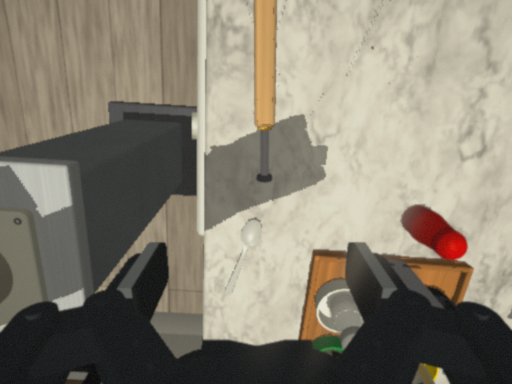

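Call:
jog_arm(jaw=[0,0,0,0,0,0,0,0], linear=[[0.002,-0.035,0],[0.005,-0.07,0],[0.007,-0.107,0.01],[0.007,-0.107,0.045],[0.007,-0.107,0.08],[0.007,-0.107,0.115],[0.007,-0.107,0.15],[0.007,-0.107,0.18]], delta_rot=[[0,0,0],[0,0,0],[0,0,0],[0,0,0],[0,0,0],[0,0,0],[0,0,0],[0,0,0]])

```text
clock: 19.47
eef_pos: [0.392, 0.3019, 0.0764]
tool_rot: [0.999, 0.032, -0.001, 0.001]
ft_force: [-1.5, 0.5, -0.4]
grip_width: 0.0852
```

Call:
jog_arm(jaw=[0,0,0,0,0,0,0,0], linear=[[0,0,0.01],[0,0,0.02],[0,0,0.03],[0,0,0.038],[0,0,0.045],[0,0,0.051],[0,0,0.055],[0,0,0.056]], delta_rot=[[0,0,0],[0,0,0],[0,0,0],[0,0,0],[0,0,0],[0,0,0],[0,0,0],[0,0,0]])

```text
clock: 20.13
eef_pos: [0.3918, 0.3029, 0.0223]
tool_rot: [0.999, 0.033, -0.001, 0.001]
ft_force: [-0.0, -0.6, 0.1]
grip_width: 0.0856
```

Run:
```python
from h import *
plan([.3935,.302,.021],(.066,-1))
snap("wrist","w10")
```

```text
at [0.3918 0.3029 0.0223] q [ 1.798e+02  5.900e+00 -1.000e-01] t 20.13 w 0.0856 F [-0.  -0.6  0.1]
lin [0.0017 0.001  0.0013] rot [ 0.06  0.1  -0.03] rows 0.05551129157281042 0.01668333059588166
```

View pics/w10.png

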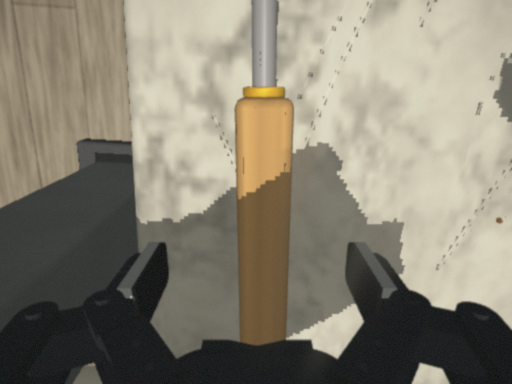

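Run:
```python
from h import *
c=bot.calibration("wrist");o=bot.get_obs()
for px,z in(((264,98),.022),((264,88),.015)):
    E=plane(c,*px,z);print(E, R.from_quat(o['tool_rot']).inv().apply(E-o['eef_pos']))
```

```text
[0.38864025 0.37678647 0.022     ] [ 0.00169305 -0.07395718  0.00030844]
[0.38851721 0.38047927 0.015     ] [ 0.00182351 -0.07765784  0.00730415]
```

Call:
jog_arm(jaw=[1,1,1,1,1,1,1,1], linear=[[0.001,0,0],[0.001,0,0],[0.001,0,0],[0.001,0,0],[0.001,0,0],[0.001,0,0],[0.001,0,0],[0.001,0,0]], delta_rot=[[0,0,0],[0,0,0],[0,0,0],[0,0,0],[0,0,0],[0,0,0],[0,0,0],[0,0,0]])

```text
clock: 20.85
eef_pos: [0.3933, 0.3032, 0.0231]
tool_rot: [0.999, 0.033, -0.0, 0.0]
ft_force: [0.1, -0.3, 4.6]
grip_width: 0.0226
```

Call:
jog_arm(jaw=[1,1,1,1,1,1,1,1], linear=[[0,0,-0.015],[0,0,-0.045],[0,0,-0.08],[0,0,-0.115],[0,0,-0.15],[0,0,-0.185],[0,0,-0.22],[0,0,-0.25]], delta_rot=[[0,0,0],[0,0,0],[0,0,0],[0,0,0],[0,0,0],[0,0,0],[0,0,0],[0,0,0]])

```text
clock: 21.52
eef_pos: [0.3929, 0.303, 0.2745]
tool_rot: [0.999, 0.033, -0.001, 0.0]
ft_force: [0.4, 0.9, -1.8]
grip_width: 0.0222
```

Run:
```python
from h import *
plan([.5856,-.0671,.272],(-.023,-1))
```

```text
at [0.3929 0.303  0.2745] q [ 1.799e+02  5.900e+00 -1.000e-01] t 21.52 w 0.0222 F [ 0.4  0.9 -1.8]
lin [0.1681 0.3819 0.0026] rot [0.04 0.07 5.06] rows 10.006977116876131 0.7070441335551401
```

Call:
jog_arm(jaw=[1,1,1,1,1,1,1,1], linear=[[0.009,0.02,0],[0.022,0.05,0],[0.035,0.08,0],[0.049,0.11,0],[0.062,0.14,0],[0.075,0.17,0],[0.088,0.2,0],[0.1,0.23,0]], delta_rot=[[0,0,0.6],[0,0,1.2],[0,0,1.8],[0,0,2.4],[0,0,3],[0,0,3.6],[0,0,4.2],[0,0,5]])

```text
clock: 22.18
eef_pos: [0.5081, 0.0787, 0.2719]
tool_rot: [1.0, -0.011, -0.001, 0.001]
ft_force: [0.8, 0.9, -1.1]
grip_width: 0.0225
```

Run:
```python
from h import *
plan([.5856,-.0671,.272],(-.023,-1))
```

```text
at [0.5081 0.0787 0.2719] q [179.9  -2.   -0.3] t 22.18 w 0.0225 F [ 0.8  0.9 -1.1]
lin [ 0.0807  0.144  -0.0002] rot [0.07 0.17 0.03] rows 3.959278574924291 0.026181457128643462
```

Call:
jog_arm(jaw=[1,1,1,1,1,1,1,1], linear=[[0.016,0.03,0],[0.032,0.06,0],[0.05,0.09,0],[0.066,0.12,0],[0.079,0.141,0],[0.079,0.141,0],[0.079,0.141,0],[0.079,0.141,0]], delta_rot=[[0,0,0],[0,0,0],[0,0,0],[0,0,0],[0,0,0],[0,0,0],[0,0,0],[0,0,0]])

```text
clock: 22.85
eef_pos: [0.5833, -0.0622, 0.2718]
tool_rot: [1.0, -0.011, -0.002, 0.0]
ft_force: [-0.1, -0.8, -1.2]
grip_width: 0.0226
```

Call:
jog_arm(jaw=[1,1,1,1,1,1,1,1], linear=[[0,0,0],[0,0,0],[0,0,0],[0,0,0],[0,0,0],[0,0,0],[0,0,0],[0,0,0]], delta_rot=[[0,0,0],[0,0,0],[0,0,0],[0,0,0],[0,0,0],[0,0,0],[0,0,0],[0,0,0]])

```text
clock: 23.52
eef_pos: [0.5839, -0.0624, 0.2727]
tool_rot: [1.0, -0.011, -0.001, 0.001]
ft_force: [0.5, 0.1, -1.1]
grip_width: 0.0225
```

Run:
```python
from h import *
plan([.5856,-.0671,.272],(-.023,-1))
c,p,d=snap("wrist","w11");_,_,_=snap("top","top3");snap("scene","scene3")
w=cloud(c,d).reshape(-1,3)
q=w[(abs(w[:,0]-.588)<.04)&(abs(w[:,1]-.053)<.03)&(w[:,2]>.12)&(w[:,2]<.2)]
print("post",len(q),np.percentile(q,[2,50,98],axis=0).round(4).tolist())
for a in(.175,.15,.13):
    s=q[(q[:,2]>a-.006)&(q[:,2]<a+.006)]; print(a,len(s),(s[:,0].min(),s[:,0].max(),s[:,1].mean()) if len(s) else '')
q=w[(abs(w[:,0]-.588)<.03)&(w[:,1]>-.03)&(w[:,1]<.1)&(w[:,2]>.23)&(w[:,2]<.3)]
print("bar",len(q)); 
for y0 in(-.03,-.01,.01,.03,.05,.065):
    s=q[abs(q[:,1]-y0)<.006]; print(y0,len(s),(s[:,0].min(),s[:,0].max(),s[:,2].max()) if len(s) else '')
```

```text
at [ 0.5839 -0.0624  0.2727] q [ 1.799e+02 -2.000e+00 -1.000e-01] t 23.52 w 0.0225 F [ 0.5  0.1 -1.1]
lin [0.0018 0.0047 0.0007] rot [0.06 0.08 0.07] rows 0.12112412662396367 0.01719961001272207
post 1276 [[0.5612, 0.0477, 0.1289], [0.5967, 0.0518, 0.1795], [0.6144, 0.0576, 0.1878]]
0.175 473 (np.float64(0.566513892410651), np.float64(0.6098085658723372), np.float64(0.05235229092753205))
0.15 56 (np.float64(0.5717385911614923), np.float64(0.6032867651291172), np.float64(0.048885502865395454))
0.13 30 (np.float64(0.5718180922143294), np.float64(0.6032060048488933), np.float64(0.04811314622424936))
bar 8198
-0.03 712 (np.float64(0.5715989917199122), np.float64(0.595121887009673), np.float64(0.2755617086583134))
-0.01 1616 (np.float64(0.5718647045293005), np.float64(0.5959093929682241), np.float64(0.27572572245358995))
0.01 1602 (np.float64(0.572134280270123), np.float64(0.5962248618155161), np.float64(0.2756508133949013))
0.03 786 (np.float64(0.5797770174934687), np.float64(0.5893393798930604), np.float64(0.26903621437074093))
0.05 242 (np.float64(0.5800083249396069), np.float64(0.58990155067077), np.float64(0.268314757084463))
0.065 0
```

View pics/w11.png

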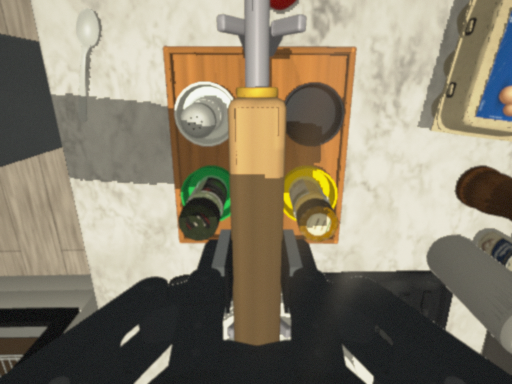

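View pics/scene3.png

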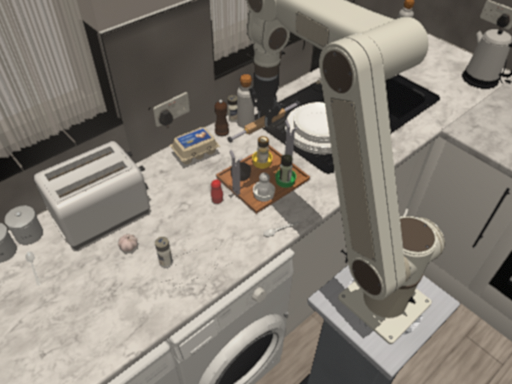

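Call:
jog_arm(jaw=[1,1,1,1,1,1,1,1], linear=[[0.003,0.004,0.005],[0.003,0.004,0.02],[0.003,0.004,0.035],[0.003,0.004,0.05],[0.003,0.004,0.06],[0.003,0.004,0.065],[0.003,0.004,0.068],[0.003,0.004,0.068]], delta_rot=[[0,0,0],[0,0,0],[0,0,0],[0,0,0],[0,0,0],[0,0,0],[0,0,0],[0,0,0]])

```text
clock: 24.33
eef_pos: [0.5866, -0.0667, 0.2042]
tool_rot: [1.0, -0.011, -0.001, 0.001]
ft_force: [-0.2, -0.8, -1.8]
grip_width: 0.0226
```

Run:
```python
from h import *
plan([.587,-.066,.16],(-.023,-1))
c,p,d=snap("wrist","w12");_,t,_=snap("top","top4");
cv2.imwrite("pics/top4c.png",cv2.resize(t[130:220,230:340],(733,600),interpolation=cv2.INTER_CUBIC)[:,:,::-1])
w=cloud(c,d).reshape(-1,3)
q=w[(abs(w[:,0]-.588)<.04)&(abs(w[:,1]-.053)<.012)&(w[:,2]>.12)&(w[:,2]<.189)]
for a in(.185,.175,.15):
    s=q[(q[:,2]>a-.004)&(q[:,2]<a+.004)]; print(a,len(s),(s[:,0].min(),s[:,0].max()) if len(s) else '')
q=w[(abs(w[:,0]-.588)<.03)&(w[:,1]>-.05)&(w[:,1]<.1)&(w[:,2]>.192)&(w[:,2]<.24)]
for y0 in(-.03,-.01,.01,.03,.05,.07):
    s=q[abs(q[:,1]-y0)<.006]; print(y0,len(s),(s[:,0].min(),s[:,0].max(),s[:,2].max()) if len(s) else '')
```

```text
at [ 0.5866 -0.0667  0.2042] q [179.9  -2.   -0.2] t 24.33 w 0.0226 F [-0.2 -0.8 -1.8]
lin [ 0.0004 -0.0007  0.0442] rot [0.06 0.12 0.06] rows 1.061276796666903 0.02112641662810522
0.185 0 
0.175 61 (np.float64(0.5695696244615238), np.float64(0.6059326513802759))
0.15 116 (np.float64(0.5727992552092527), np.float64(0.602753476531185))
-0.03 1436 (np.float64(0.5742968766093833), np.float64(0.5982933066930579), np.float64(0.2071675825506177))
-0.01 1670 (np.float64(0.5746048065788822), np.float64(0.5986773119943507), np.float64(0.20725500701226196))
0.01 1211 (np.float64(0.5754613645610582), np.float64(0.5984502362323466), np.float64(0.20690411092115885))
0.03 816 (np.float64(0.5825713460379921), np.float64(0.5926136620927756), np.float64(0.2004367766123328))
0.05 0 
0.07 0
```

View pics/w12.png

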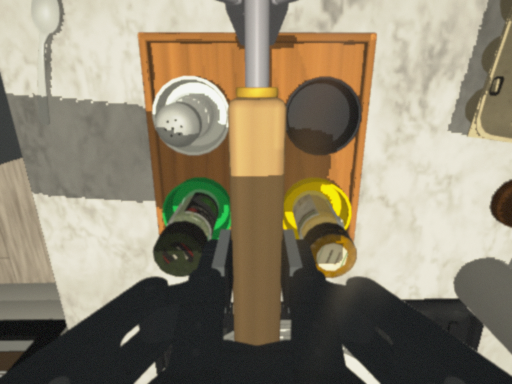

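View pics/top4c.png

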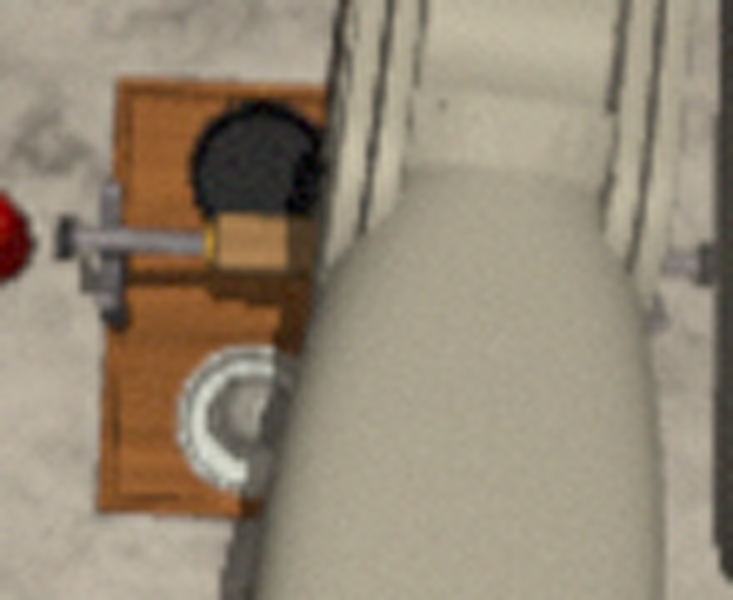

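Call:
jog_arm(jaw=[1,1,1,1,1,1,1,1], linear=[[0,0,0.008],[0,0,0.016],[0,0,0.024],[0,0,0.031],[0,0,0.037],[0,0,0.041],[0,0,0.044],[0,0,0.045]], delta_rot=[[0,0,0],[0,0,0],[0,0,0],[0,0,0],[0,0,0],[0,0,0],[0,0,0],[0,0,0]])

```text
clock: 25.1
eef_pos: [0.5862, -0.0666, 0.1609]
tool_rot: [1.0, -0.011, -0.001, 0.001]
ft_force: [-5.6, 0.6, 11.2]
grip_width: 0.0223
```

Call:
jog_arm(jaw=[1,1,1,1,1,1,1,1], linear=[[0,0,0.001],[0,0,0.002],[0,0,0.002],[0,0,0.002],[0,0,0.002],[0,0,0.002],[0,0,0.002],[0,0,0.002]], delta_rot=[[0,0,0],[0,0,0],[0,0,0],[0,0,0],[0,0,0],[0,0,0],[0,0,0],[0,0,0]])

```text
clock: 25.77
eef_pos: [0.5862, -0.0666, 0.1608]
tool_rot: [1.0, -0.011, 0.0, 0.001]
ft_force: [-6.5, 0.6, 12.5]
grip_width: 0.0227
```

Run:
```python
from h import *
o=bot.get_obs();print(o['ft_torque'])
plan([.587,-.066,.16],(-.023,-1))
c,p,d=snap("wrist","w13")
w=cloud(c,d).reshape(-1,3)
q=w[(abs(w[:,0]-.588)<.03)&(w[:,1]>-.05)&(w[:,1]<.1)&(w[:,2]>.1)&(w[:,2]<.24)]
for y0 in(-.03,-.01,.01,.03):
    s=q[abs(q[:,1]-y0)<.006]; print(y0,len(s),(s[:,0].min(),s[:,0].max(),s[:,2].max()) if len(s) else '')
```

```text
[ 0.20316101  1.55771771 -0.01933454]
at [ 0.5862 -0.0666  0.1608] q [179.9  -2.    0. ] t 25.77 w 0.0227 F [-6.5  0.6 12.5]
lin [ 0.0008 -0.0006  0.0008] rot [ 0.07 -0.    0.06] rows 0.031142570375971436 0.013207553690387959
-0.03 1439 (np.float64(0.5736413428310746), np.float64(0.5978577278571052), np.float64(0.16407901342189873))
-0.01 1668 (np.float64(0.574095866105703), np.float64(0.5981900231088236), np.float64(0.16420832001109675))
0.01 1233 (np.float64(0.5750588293343106), np.float64(0.5981081241211629), np.float64(0.16336482149296877))
0.03 827 (np.float64(0.5819770577955754), np.float64(0.5916809987972814), np.float64(0.1571893675185454))
```

View pics/w13.png

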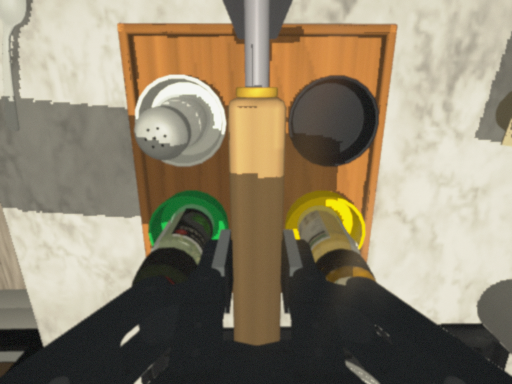

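Call:
jog_arm(jaw=[1,1,1,1,1,1,1,1], linear=[[-0.0007,0,0],[-0.0014,0,0],[-0.0014,0,0],[-0.0014,0,0],[-0.0014,0,0],[-0.0014,0,0],[-0.0014,0,0],[-0.0014,0,0]], delta_rot=[[0,0,0],[0,0,0],[0,0,0],[0,0,0],[0,0,0],[0,0,0],[0,0,0],[0,0,0]])

```text
clock: 26.48
eef_pos: [0.5861, -0.0666, 0.1609]
tool_rot: [1.0, -0.011, 0.001, 0.001]
ft_force: [-3.6, -0.1, 12.1]
grip_width: 0.0229
```

Run:
```python
from h import *
o=bot.get_obs();print(o['ft_torque'])
plan([.587,-.066,.16],(-.023,-1))
```

```text
[ 0.18680961  0.84421086 -0.02305142]
at [ 0.5861 -0.0666  0.1609] q [179.9  -2.    0.2] t 26.48 w 0.0229 F [-3.6 -0.1 12.1]
lin [ 0.0009 -0.0006  0.0009] rot [ 0.07 -0.15  0.06] rows 0.03325127600171796 0.025324768385518472
```

Call:
jog_arm(jaw=[1,1,1,1,0.9,0.8,0.75,0.75], linear=[[-0.001,0,0],[-0.002,0,0],[-0.002,0,0],[-0.002,0,0],[-0.002,0,0],[-0.002,0,0],[-0.002,0,0],[-0.002,0,0]], delta_rot=[[0,0,0],[0,0,0],[0,0,0],[0,0,0],[0,0,0],[0,0,0],[0,0,0],[0,0,0]])

```text
clock: 27.15
eef_pos: [0.5859, -0.0666, 0.1609]
tool_rot: [1.0, -0.011, 0.003, 0.001]
ft_force: [0.6, 0.8, 8.0]
grip_width: 0.0229
```

Run:
```python
from h import *
plan([.587,-.066,.16],(-.023,-1))
c,p,d=snap("wrist","w14")
w=cloud(c,d).reshape(-1,3)
q=w[(abs(w[:,0]-.588)<.03)&(w[:,1]>-.05)&(w[:,1]<.1)&(w[:,2]>.1)&(w[:,2]<.24)]
for y0 in(-.03,-.01,.01,.03):
    s=q[abs(q[:,1]-y0)<.006]; print(y0,len(s),(s[:,0].min(),s[:,0].max(),s[:,2].max()) if len(s) else '')
```

```text
at [ 0.5859 -0.0666  0.1609] q [179.9  -2.    0.6] t 27.15 w 0.0229 F [0.6 0.8 8. ]
lin [ 0.001  -0.0006  0.0009] rot [ 0.07 -0.36  0.07] rows 0.036285504615736444 0.0526610267367678
-0.03 1428 (np.float64(0.5735671406076545), np.float64(0.5976585628190546), np.float64(0.16447122376704273))
-0.01 1657 (np.float64(0.5738461313299058), np.float64(0.5980893037241292), np.float64(0.1642844134517455))
0.01 1231 (np.float64(0.5747130396389268), np.float64(0.5976518068358128), np.float64(0.1633525288384989))
0.03 817 (np.float64(0.5819458589045398), np.float64(0.5919512137335196), np.float64(0.15723929459314553))
```

Forces are nearly relieved. Now I'll open fully.

Call:
jog_arm(jaw=[0.7,0.6,0.5,0.4,0.2,0,0,0], linear=[[0,0,0],[0,0,0],[0,0,0],[0,0,0],[0,0,0],[0,0,0],[0,0,0],[0,0,0]], delta_rot=[[0,0,0],[0,0,0],[0,0,0],[0,0,0],[0,0,0],[0,0,0],[0,0,0],[0,0,0]])

```text
clock: 27.87
eef_pos: [0.5832, -0.0666, 0.1575]
tool_rot: [1.0, -0.011, -0.001, 0.001]
ft_force: [-0.8, 0.3, 0.6]
grip_width: 0.0857
```

Call:
jog_arm(jaw=[0,0,0,0,0,0,0,0], linear=[[0,0,0],[0,0,-0.01],[0,0,-0.03],[0,0,-0.055],[0,0,-0.08],[0,0,-0.11],[0,0,-0.13],[0,0,-0.14]], delta_rot=[[0,0,0],[0,0,0],[0,0,0],[0,0,0],[0,0,0],[0,0,0],[0,0,0],[0,0,0]])

```text
clock: 28.53
eef_pos: [0.5846, -0.0665, 0.3025]
tool_rot: [1.0, -0.011, 0.003, 0.001]
ft_force: [0.4, -0.0, 0.4]
grip_width: 0.0852
```

Call:
jog_arm(jaw=[0,0,0,0,0,0,0,0], linear=[[0,0.03,0],[-0.02,0.06,0],[-0.05,0.085,0],[-0.08,0.11,0],[-0.11,0.135,0],[-0.14,0.16,0],[-0.17,0.185,0],[-0.19,0.2,0]], delta_rot=[[0,0,0],[0,0,0],[0,0,0],[0,0,0],[0,0,0],[0,0,0],[0,0,0],[0,0,0]])

```text
clock: 29.2
eef_pos: [0.3865, -0.2637, 0.2993]
tool_rot: [1.0, -0.012, -0.001, 0.001]
ft_force: [0.1, 0.2, -0.6]
grip_width: 0.0854
```

Run:
```python
from h import *
plan([.587,-.066,.16],(-.023,-1))
ct,t,dt=snap("top","top5");cs,s,ds=snap("scene","scene5");c,p,d=snap("wrist","w15")
for n,C,D in(("T",ct,dt),("S",cs,ds),("W",c,d)):
    w=cloud(C,D).reshape(-1,3)
    q=w[(abs(w[:,0]-.588)<.03)&(w[:,1]>-.24)&(w[:,1]<.1)&(w[:,2]>.13)&(w[:,2]<.2)]
    for y0 in(-.21,-.205,-.165,-.13,-.1,-.03,0,.03,.075):
        k=q[abs(q[:,1]-y0)<.006]; print(n,y0,len(k),(k[:,0].min().round(4),k[:,0].max().round(4),np.percentile(k[:,2],95).round(4)) if len(k) else '')
cv2.imwrite("pics/fin.png",np.hstack([cv2.resize(t[135:215,240:330],(400,356),interpolation=cv2.INTER_CUBIC),cv2.resize(s[120:220,205:317],(400,356),interpolation=cv2.INTER_CUBIC)])[:,:,::-1])
```

```text
at [ 0.3865 -0.2637  0.2993] q [ 1.798e+02 -2.200e+00 -1.000e-01] t 29.2 w 0.0854 F [ 0.1  0.2 -0.6]
lin [ 0.1958 -0.2028  0.1386] rot [ 0.15  0.06 -0.05] rows 7.534538621691876 0.023542771010895972
T -0.21 12 (np.float64(0.5748), np.float64(0.5903), np.float64(0.1629))
T -0.205 22 (np.float64(0.5748), np.float64(0.5903), np.float64(0.1623))
T -0.165 11 (np.float64(0.5804), np.float64(0.5868), np.float64(0.159))
T -0.13 32 (np.float64(0.573), np.float64(0.5942), np.float64(0.1659))
T -0.1 36 (np.float64(0.5737), np.float64(0.5964), np.float64(0.1656))
T -0.03 36 (np.float64(0.5747), np.float64(0.5979), np.float64(0.1651))
T 0 32 (np.float64(0.576), np.float64(0.5975), np.float64(0.1662))
T 0.03 12 (np.float64(0.5852), np.float64(0.5921), np.float64(0.1589))
T 0.075 11 (np.float64(0.581), np.float64(0.5966), np.float64(0.1641))
S -0.21 0 
S -0.205 8 (np.float64(0.571), np.float64(0.5897), np.float64(0.1588))
S -0.165 10 (np.float64(0.5763), np.float64(0.584), np.float64(0.1563))
S -0.13 28 (np.float64(0.5686), np.float64(0.5963), np.float64(0.1654))
S -0.1 27 (np.float64(0.5707), np.float64(0.5932), np.float64(0.1642))
S -0.03 29 (np.float64(0.5706), np.float64(0.5964), np.float64(0.1626))
S 0 34 (np.float64(0.5725), np.float64(0.5981), np.float64(0.1652))
S 0.03 8 (np.float64(0.5812), np.float64(0.5878), np.float64(0.1566))
S 0.075 24 (np.float64(0.5771), np.float64(0.5979), np.float64(0.1619))
W -0.21 206 (np.float64(0.5705), np.float64(0.5905), np.float64(0.1603))
W -0.205 334 (np.float64(0.5705), np.float64(0.5905), np.float64(0.1602))
W -0.165 241 (np.float64(0.5765), np.float64(0.5869), np.float64(0.1559))
W -0.13 347 (np.float64(0.5694), np.float64(0.5811), np.float64(0.1629))
W -0.1 0 
W -0.03 0 
W 0 0 
W 0.03 0 
W 0.075 0
```

View pics/fin.png

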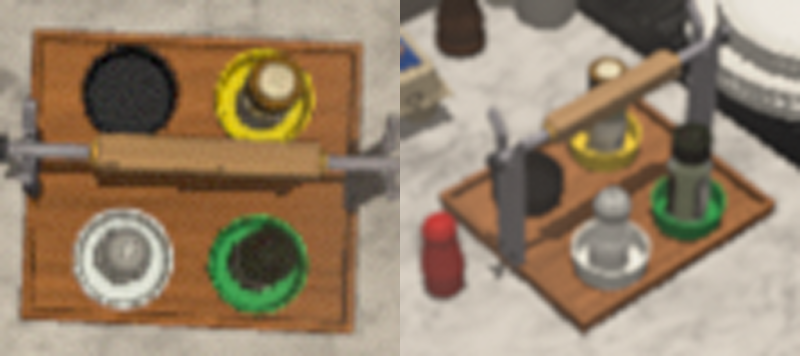

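View pics/w15.png

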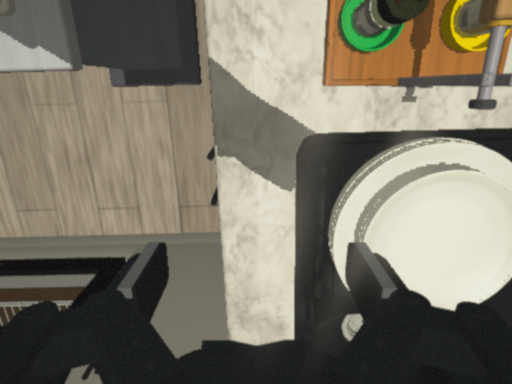

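```bash
python3 -c "
from workcell import bot
print(bot.job_done())"
```

```text
the job is handed in; nothing more can be done
None
```

I put the salt shaker in the white cup, the green-labelled jar in the green cup and the yellow-labelled jar in the yellow cup. After that I laid the carrying bar in the two post slots, and handed the job in at about 29 s. `job_done()` gives no verdict, so success is judged only from my own checks.

**Last checks**
- **Cups and arm:** The final top and scene pictures show all three items upright in their cups. The black cup is empty, the red look-alike is still beside the tray, and the gripper is well clear of everything. I did not move either of the two blue-labelled jars, but I did not re-check them at the end.
- **Bar seating:** The bar looks level. The journal tops at the two ends agree to 0.3 mm in the scene view and 0.1 mm in the top view. That puts its axis at about 150 to 152 mm, against the stated 150 mm.

**Disagreements**
- **Camera offset:** The scene camera placed things about 5 mm off sideways from the top and wrist cameras. I went with the top and wrist views, which agreed on the cup positions.
- **Top-camera heights:** The top camera's depth reads 2 to 4 mm high. I judged the bar's height against known tops measured in the same view, and did not press on the bar after releasing it.
- **Green jar's cap:** It has small red and white marks, although the description says plain black. It was the only green-labelled jar in view, and its label looked dark with green print when seen close up.
- **Bar release:** The bar touched one side of the slot as it went in (about 6 N sideways, 12 N upward), so I relaxed that before opening the gripper.

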